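# Load, square up and hold down device holders on a bonding stage

## Task

First swing the blue-knobbed hold-down lever to idle, fully towards the robot, then move the finished red holder from the stage into the blue tray, standing upright, and after that stand every green holder upright on the stage plate, between the fence and the jaw and pointing the same way as the stage. Pull the black-knobbed squaring lever fully to its stop so that the jaw pushes all the holders against the fence, then ease it slowly all the way home without letting it snap back. Last, set the hold-down lever in line with the yellow pointer; leave the holders square against the fence and the other things on the bench alone.

Things in the scene. Friction and masses are not known exactly. Their poses are not given: they have to be found in the camera images.
- station: Squaring station, fixed: aluminium stage plate 150 (x) x 250 (y) mm, top 16 mm above the bench; origin at bench level under its centre, x away from the robot, z up. Dark fence along the front, 12 mm above the plate, inner face at x = -65 mm; low side rims (9 mm above the plate), inner faces at y = +-117 mm. Up to four holders fit side by side, own x along the station's x, e.g. at y = -82, -27, 27, 82 mm.
- jaw_face (a point): Middle of the front face of the steel jaw bar that lies along y at the back of the stage plate (top 22 mm above the plate). At home it is at station x = +38.5 mm; pulling the squaring lever fully slides it to -3.5 mm, so that it pushes the 60 mm long holders against the fence, centres then at about x = -35 mm, and turns them straight.
- square_lever (a joint): Squaring lever (steel arm, black knob) between red cheeks on the station's right (-y). Turns about the station's y. 0 = home, leaning 0.45 rad away from the robot; grows as the knob is pulled towards the robot, to the stop at 0.9 (leaning 0.45 rad towards the robot). A spring pulls it home, 4 N at the knob at home, 8 N at the stop; let go, it snaps back. Slow easing: under 0.8 rad/s.
- square_knob (a point): Centre of the black knob of the squaring lever: a cylinder 32 mm across and 30 mm long, lying along the station's y; pinched on its two flat ends it can turn between the fingers. 140 mm from the hinge.
- square_hinge (a point): Hinge centre of the squaring lever, 34 mm above the bench (station axes).
- vac_box: Hold-down control box, grey, 110 x 80 x 60 mm, fixed to the bench at the right; origin at bench level under its centre; x points away from the robot. It carries the hold-down lever, a scale and a yellow pointer.
- hold_lever (a joint): Hold-down lever: steel arm with a blue knob. 0 = idle, at its stop, leaning 0.65 rad towards the robot; grows as it swings away from the robot, up to 1.3 rad (leaning 0.65 rad away). It turns about the box's y axis and stays where it is left (friction, about 3 N at the knob).
- hold_knob (a point): Centre of the blue knob of the hold-down lever: a cylinder 30 mm across and 30 mm long, lying along the box's y. 115 mm from the hinge; own z points along the arm outwards.
- hold_hinge (a point): Hinge centre of the hold-down lever, 70 mm above the bench (box axes).
- pointer (a joint): Angle of the yellow pointer on the same scale as the hold-down lever, about the same hinge line: the lever is set when both values are equal. Not to be touched, it does not move.
- pointer_tip (a point): Outer tip of the yellow pointer, a bar 10 mm wide, 32 mm to the left (+y) of the lever's plane and 85 mm from the hinge line; own z points outwards along it.
- tray: Shallow open blue tray, 150 (x) x 170 (y) x 30 mm high, walls and floor 4 mm, fixed; origin at bench level under its centre.
- old_holder_mid (a point): Finished holder with a red block: aluminium base 60 x 40 x 16 mm (own x, y, z), on it a block 36 x 22 mm (x, y) from 16 to 46 mm up, to be gripped across its 22 mm width, and a brass button to 54 mm. 0.1 to 0.25 kg. Point: middle of the block, 31 mm above the underside. It stands on the stage plate at the start.
- holder1_mid (a point): New holder with a green block (two to four are present): aluminium base 60 x 40 x 16 mm (own x, y, z), on it a block 36 x 22 mm (x, y) from 16 to 46 mm up, to be gripped across its 22 mm width, and a brass button to 54 mm. 0.1 to 0.25 kg. Point: middle of the block, 31 mm above the underside. It stands on the bench at the left at the start.
- holder2_mid (a point): New holder with a green block (two to four are present): aluminium base 60 x 40 x 16 mm (own x, y, z), on it a block 36 x 22 mm (x, y) from 16 to 46 mm up, to be gripped across its 22 mm width, and a brass button to 54 mm. 0.1 to 0.25 kg. Point: middle of the block, 31 mm above the underside. It stands on the bench at the left at the start.
- holder3_mid (a point): New holder with a green block (two to four are present): aluminium base 60 x 40 x 16 mm (own x, y, z), on it a block 36 x 22 mm (x, y) from 16 to 46 mm up, to be gripped across its 22 mm width, and a brass button to 54 mm. 0.1 to 0.25 kg. Point: middle of the block, 31 mm above the underside. It stands on the bench at the left at the start.
- holder4_mid (a point): New holder with a green block (two to four are present): aluminium base 60 x 40 x 16 mm (own x, y, z), on it a block 36 x 22 mm (x, y) from 16 to 46 mm up, to be gripped across its 22 mm width, and a brass button to 54 mm. 0.1 to 0.25 kg. Point: middle of the block, 31 mm above the underside. It stands on the bench at the left at the start.
- jar_pt (a point): Bystander: amber jar, 48 mm across, 60 mm high; the point is 10 mm above its underside. Leave it alone.
- lens_pt (a point): Bystander: black lens barrel, 56 mm across, 60 mm high; the point is 10 mm above its underside. Leave it alone.
- dish_pt (a point): Bystander: glass dish, 80 mm across, 14 mm high; the point is 10 mm above its underside. Leave it alone.
- bottle_pt (a point): Bystander: white bottle with blue cap, 56 mm across, 120 mm high; the point is 10 mm above its underside. Leave it alone.
- disc_pt (a point): Bystander: aluminium disc with a hole, 72 mm across, 18 mm high; the point is 10 mm above its underside. Leave it alone.
- tin_pt (a point): Bystander: flat closed green tin, 60 x 50 x 22 mm; the point is 10 mm above its underside. Leave it alone.
Not all that is in view belongs to the job. What is shaped like the part that bears old_holder_mid but turquoise is not meant.

How it is judged:
By the outcome, as a careful person would: the job done as asked, in the order asked, and still so for the second after the job is handed in, with the robot touching nothing.
Of holder1, holder2, holder3, holder4 only 2 to 4 are there at a start; the rules pass over those that are not, and their reading is None.
At some moment in a run one of holder1, holder2, holder3, holder4 may be knocked a few centimetres aside while the robot is not near it.
Once in a run the grip may slacken for a moment while it holds something.
It also fails if it takes over 210 s, if anything falls off the work surface, if the arm or the gripper's body presses on something with over 40 N, if the wrist force passes 120 N, or if a joint passes its speed limit or range.

## Robot

A 6-joint arm with a two-finger parallel gripper is mounted at the origin on the work surface. World frame = base frame: x ahead of the robot, y to its left, z up, the work surface at z = 0. Lengths are in mm, angles in rad, forces in N, time in s.
With the tool pointing down it reaches from about 350 to 875 mm from the base axis. Payload 4.2 kg.
Tool frame: the origin (TCP) lies at the very end of the fingers, on their centre line; the grasp point (between the pads) lies 19 mm behind it; z points along the fingers, y is the direction in which the jaws open and shut (so a half turn about z gives the same grasp; the last joint's range is limited). The gripper opens to 85 mm and grips with 20 to 120 N. Pads are 22 mm wide; open, the fingers measure 114 mm over their backs; the gripper's body (76 mm by 85 mm) begins 54 mm behind the grasp point. The pads swing forward as they close: fully open they stand 13 mm farther back than shut.
Start: joints at [1.419, 0.385, 0.008, 0, -1.194, -0.259], TCP at [249.556, 572.993, 231.312] pointing down, gripper open.
Joint ranges: [-3.14, 3.14], [-1.21, 2.06], [-1.07, 1.41], [-3.16, 2.05], [-2.99, -0.16], [-3.1, 3.1]. Speed limits (rad/s): [2.79, 2.79, 3.14, 3.14, 3.14, 3.14].

## Interface

Orientations are given as a unit quaternion [x, y, z, w].
In Python, from bench import arm, optics, job gives the robot as it stands.
- The arm moves only by the tool send_rows, never from a script. Its argument "steps" is a list that holds one entry, the list of rows, each a list of 5 numbers: the shift along the tool's x, y, z in cm, then the turn about the tool's z in rad, then the opening, from 0 (shut) to 1 (fully open). A call has 1 to 10 rows; each row shifts and turns the pose as measured when the row begins, along the tool's axes as they then stand; what a row does not reach is not made up. A row lasts 1/12 s, in which the tool goes at most 41.7 mm and 7.16 degrees, less where a joint would pass 70% of its speed; a pose out of reach is approached as far as the arm can. A call with a gripper value outside its range is refused whole. The fingers move at their own pace and stop on an object; the grip force is fixed at half the most. Time passes only in rows, so rows that do not move let the fingers close. It gives the time, the measured TCP pose, the force and the opening at its end, in the units of the state.
- arm.read_state(): the state, without advancing time (a new reading comes with each control period).
- optics.get_image(name): name is "scene" or "top" or "wrist"; returns (picture, depth): 420x560x3 uint8, blue, green, red; 420x560 float32, mm along the optical axis (not along the pixel's ray), 0 where there is no reading.
- optics.get_calibration(name): a dict with "K" (3x3 intrinsics, pixels), "k1" (the pictures are not rectified: a ray, as slopes to the right and down, at radius r is drawn at 1 + k1 r^2 times it, then the intrinsics apply), "rvec" (rotation vector, rad) and "tvec" (3), from world to camera coordinates, as OpenCV has them; the wrist camera has in their place "hand_eye" (4x4, takes a point from camera to tool coordinates, whose origin is the TCP and whose axes are the flange's). Camera axes: x right, y down, z forward; pixel columns grow to the right and rows downward; lengths in mm; the calibration is good to about 2 mm. A picture is of the moment at which its call begins: read the wrist's pose just before it. get_calibration takes no time and is no camera call.
- job.job_done(): hands the job in, once; it reports no verdict.
The state is a dict: "clock": time; "joints": joint angles; "joint_vel": joint speeds; "joint_efforts": joint torques, N m; "position": TCP position; "ee_rot": TCP orientation; "contact_force": force on the tool from outside, world axes, zero at the start; "wrist_torque": the same for the moment, N m; "gripper_width": finger opening in mm.
Only numpy, scipy, OpenCV 4.12 (cv2) and the standard library are available. Lean on these libraries where they do the work, as an engineer would, in place of code of your own. Each camera call takes 0.05 s, during which the arm holds its last target. There are 200 camera calls.

## Working session

There is one attempt and no reset: what is moved stays moved. The work goes in short steps, Python scripts to look and compute and a tool call to move; the robot and the scene stay as the last step left them, time stands still between calls to the robot, and variables do not carry over. Pictures are saved under pics/ and viewed, about 12 in all and at most 16, crops included, and the job is handed in when it is done.

Besides the shell and the picture viewer there is one more tool, called by a JSON object that holds its "api" and its "payload". send_rows: Moves the arm, as the interface text tells. Its arguments: {"type":"object","properties":{"steps":{"type":"array","items":{"type":"array","items":{"type":"array","items":{"type":"number"}}}}},"required":["steps"]}

```bash
ls; mkdir -p pics
cat > h.py <<'E'
import numpy as np, cv2
from scipy.spatial.transform import Rotation as R
from bench import arm, optics, job
def cam(name, st=None):
    """returns image, depth, K, k1, Rcw, origin (camera to world)"""
    st = st or arm.read_state()
    c = optics.get_calibration(name); K=np.array(c['K'],float)
    im,d = optics.get_image(name)
    if name=='wrist':
        he=np.array(c['hand_eye']); Rt=R.from_quat(st['ee_rot']).as_matrix()
        Rc=Rt@he[:3,:3]; o=Rt@he[:3,3]+np.array(st['position'])
    else:
        Rw=cv2.Rodrigues(np.array(c['rvec'],float))[0]; Rc=Rw.T; o=-Rw.T@np.array(c['tvec'],float).ravel()
    return dict(im=im,d=d,K=K,k1=c['k1'],R=Rc,o=o)
def slopes(c,uv):
    uv=np.atleast_2d(np.array(uv,float))
    return cv2.undistortPoints(uv[:,None],c['K'],np.array([c['k1'],0,0,0.]))[:,0]
def on_plane(c,uv,z):
    s=slopes(c,uv); r=np.c_[s,np.ones(len(s))]@c['R'].T
    return c['o']+r*((z-c['o'][2])/r[:,2])[:,None]
def by_depth(c,uv):
    uv=np.atleast_2d(uv); s=slopes(c,uv); d=c['d'][uv[:,1].astype(int),uv[:,0].astype(int)]
    return c['o']+(np.c_[s,np.ones(len(s))]*d[:,None])@c['R'].T
def proj(c,P):
    P=np.atleast_2d(P).astype(float); Rw=c['R'].T
    return cv2.projectPoints(P,cv2.Rodrigues(Rw)[0],-Rw@c['o'],c['K'],np.array([c['k1'],0,0,0.]))[0][:,0]
def cloud(c):
    v,u=np.nonzero(c['d']>0); uv=np.c_[u,v]; return uv,by_depth(c,uv)
def st():
    s=arm.read_state(); print('t',round(s['clock'],2),'pos',np.round(s['position'],1),'rot',np.round(s['ee_rot'],3),'F',np.round(s['contact_force'],1),'w',round(s['gripper_width'],1)); return s
E
python3 - <<'E'
from h import *
s=st(); print(R.from_quat(s['ee_rot']).as_matrix().round(3))
for n in ('scene','top','wrist'):
    c=cam(n,s); cv2.imwrite(f'pics/{n}0.png',c['im']); np.save(f'pics/{n}0.npy',c,allow_pickle=True); print(n,c['o'].round(),c['R'][:,2].round(2))
E
```

```text
pics
t 0.0 pos [249.4 572.4 230.2] rot [ 0.979 -0.204 -0.     0.001] F [ 0.2 -0.   0.9] w 85.3
[[ 0.917 -0.4   -0.001]
 [-0.4   -0.917 -0.002]
 [ 0.     0.002 -1.   ]]
scene [1043.  734.  690.] [-0.48 -0.71 -0.53]
top [3.190e+02 1.000e+00 1.092e+03] [ 0.21  0.01 -0.98]
wrist [314. 545. 374.] [-0.25  0.11 -0.96]
```

View pics/scene0.png

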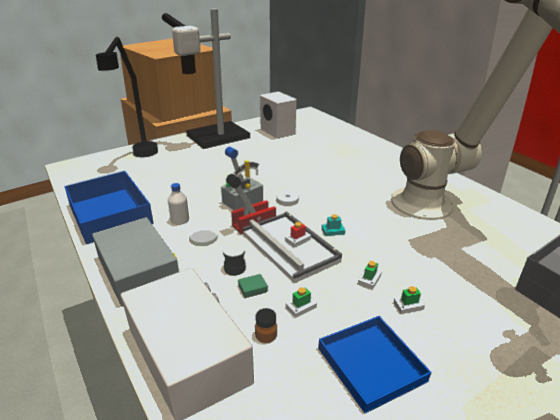

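View pics/top0.png

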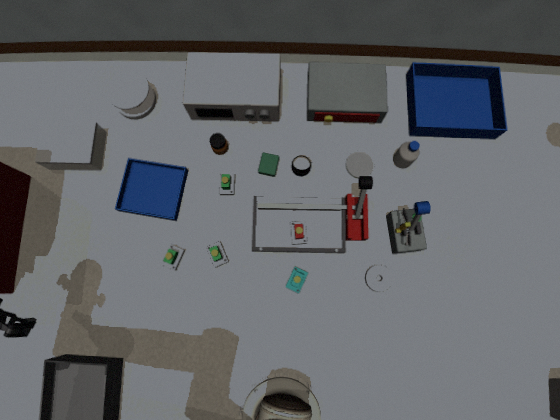

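```bash
cat >> h.py <<'E'
def hsv(c): return cv2.cvtColor(c['im'],cv2.COLOR_BGR2HSV)
RNG=dict(green=[(45,120,50),(75,255,255)],red=[(0,150,60),(6,255,255)],turq=[(80,100,60),(95,255,255)],blue=[(105,140,50),(125,255,255)],yellow=[(22,130,80),(34,255,255)])
def blobs(c,col,amin=20):
    m=cv2.inRange(hsv(c),*map(np.array,RNG[col])); n,l,s,ce=cv2.connectedComponentsWithStats(m)
    return [(l==i,s[i],ce[i]) for i in range(1,n) if s[i][4]>=amin]
def pts(c,mask):
    v,u=np.nonzero(mask&(c['d']>0)); return by_depth(c,np.c_[u,v])
def rect(P):
    r=cv2.minAreaRect(P[:,:2].astype(np.float32)); (w,h),a=r[1],r[2]
    if w<h: w,h,a=h,w,a+90
    return np.round(r[0],1),round(w,1),round(h,1),round((a+90)%180-90,1)
E
python3 - <<'E'
from h import *
for n in ('top','scene'):
    c=np.load(f'pics/{n}0.npy',allow_pickle=True).item()
    for col in RNG:
        for m,s,ce in blobs(c,col):
            P=pts(c,m)
            if len(P)<15 or not(250<P[:,0].mean()<900): continue
            print(n,col,'px',ce.round(),s[4],'P',P.mean(0).round(1),'zr',np.percentile(P[:,2],[5,95]).round(1),*rect(P))
c=np.load('pics/top0.npy',allow_pickle=True).item()
uv,P=cloud(c)
b=(P[:,0]>300)&(P[:,0]<700); print('bench z',np.median(P[b&(P[:,2]<10)][:,2]), np.std(P[b&(P[:,2]<8)][:,2]))
# station crop heights
im=cv2.resize(c['im'][140:290,230:450],None,fx=3.6,fy=3.6,interpolation=cv2.INTER_CUBIC); cv2.imwrite('pics/crop1.png',im)
E
```

```text
top green px [226. 181.] 53 P [602.1 167.2  44.9] zr [41.5 47.5] [604.8 168.4] 32.6 19.3 3.0
top green px [216. 253.] 61 P [407. 182.  44.] zr [40.5 47.1] [411.3 185.8] 42.5 22.8 31.0
top green px [170. 256.] 54 P [396.2 301.2  44.5] zr [41. 48.] [396.8 303.2] 32.3 20.8 -20.7
top red px [357. 114.] 61 P [ 802.  -186.2   62.9] zr [58.8 67.1] [ 801.8 -189.6] 111.6 6.1 -89.6
top red px [353. 220.] 425 P [ 509.9 -177.8   27. ] zr [ 6.4 51.3] [ 517.5 -179.8] 119.8 42.1 2.2
top red px [365. 218.] 167 P [ 512.8 -207.4   48.4] zr [45.2 51.5] [ 517.9 -207.1] 119.5 11.9 0.0
top red px [298. 225.] 24 P [485.3 -29.5  60.4] zr [57.2 63.3] [484.8 -30.2] 18.2 11.1 -81.0
top red px [299. 235.] 33 P [459.7 -31.9  60.2] zr [56.6 62.8] [461.4 -31.6] 17.9 13.8 -87.3
top turq px [296. 280.] 270 P [347.2 -29.5  22.8] zr [11.4 45.9] [348.  -30.1] 58.2 37.8 -23.4
top blue px [453. 101.] 4157 P [ 880.  -487.4    9.5] zr [-1.  67.8] [ 867.9 -478.4] 263.6 202.7 89.8
top blue px [414. 145.] 67 P [ 693.5 -323.5  118.9] zr [116.  122.2] [ 694.4 -324. ] 24.1 22.3 -1.1
top blue px [152. 189.] 2896 P [584.5 382.1   
[... 1092 characters left out ...]
 zr [37.1 63.2] [475.7 -30.2] 36.8 21.1 2.2
scene turq px [333. 227.] 289 P [356.2 -22.2  22.5] zr [ 5.3 46.3] [352.7 -27. ] 59.4 35.9 -23.9
scene blue px [230. 151.] 60 P [ 522.8 -309.6  187.2] zr [177.3 194. ] [ 520.4 -311.8] 27.7 24.4 -79.3
scene blue px [105. 203.] 3401 P [ 871.4 -500.9   29.7] zr [ 1.4 68.3] [ 870.4 -479. ] 271.7 200.1 -89.9
scene blue px [175. 186.] 30 P [ 697.4 -322.6  117.6] zr [112.7 119.7] [ 696.2 -324.1] 25.6 17.0 69.0
scene blue px [373. 362.] 6118 P [583.3 380.2   9.7] zr [ 2.1 29.4] [586.2 379.9] 171.1 151.8 82.1
scene yellow px [247. 167.] 46 P [ 479.9 -291.   131. ] zr [108.6 153.6] [ 399.  -435.3] 360.6 9.2 60.7
bench z -1.3277825858884853 2.2817416947775992
```

View pics/crop1.png

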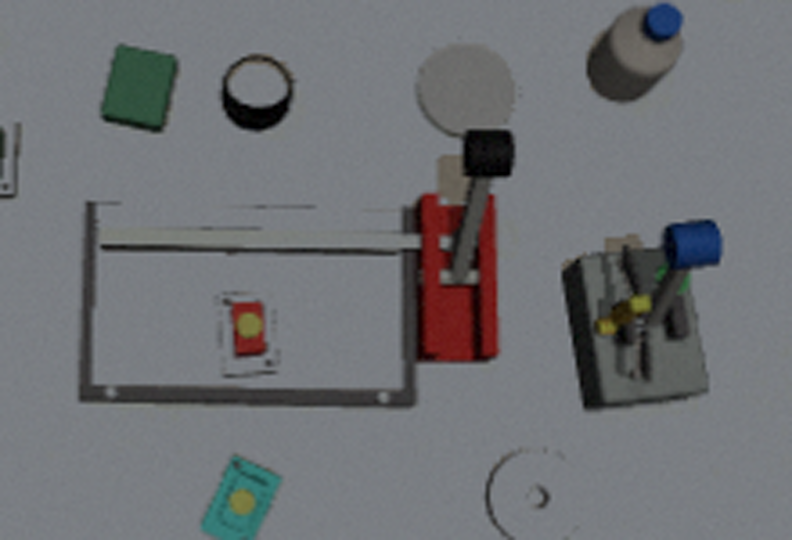

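Run:
```python
from h import *
T=np.load('pics/top0.npy',allow_pickle=True).item(); S=np.load('pics/scene0.npy',allow_pickle=True).item()
def tri(a,b):
    A=[];B=[]
    for c,uv in((T,a),(S,b)):
        d=np.append(slopes(c,uv)[0],1)@c['R'].T; d/=np.linalg.norm(d); M=np.eye(3)-np.outer(d,d); A.append(M);B.append(M@c['o'])
    x=np.linalg.solve(sum(A),sum(B)); return x.round(1),[np.round(proj(c,x)[0]-uv,1) for c,uv in((T,a),(S,b))]
uvT,PT=cloud(T); uvS,PS=cloud(S)
def near(uv,P,x0,x1,y0,y1,z0,z1):
    k=(P[:,0]>x0)&(P[:,0]<x1)&(P[:,1]>y0)&(P[:,1]<y1)&(P[:,2]>z0)&(P[:,2]<z1); return uv[k],P[k]
# box
for n,uv,P in(('T',uvT,PT),('S',uvS,PS)):
    u,p=near(uv,P,380,580,-370,-220,52,68); print('box',n,len(p),p.mean(0).round(1),*rect(p))
    u,p=near(uv,P,380,620,-150,200,16,34); print('stn>16',n,len(p),*rect(p))
g=cv2.cvtColor(T['im'],cv2.COLOR_BGR2GRAY)
# fence/rims dark in top view: mask
m=(g<75)&(g>20); 
for name,x0,x1,y0,y1,z in(('fence',395,430,-135,95,28),('rimL',445,540,80,115,25),('rimR',445,540,-160,-125,25)):
    P=on_plane(T,uvT,z); k=(P[:,0]>x0)&(P[:,0]<x1)&(P[:,1]>y0)&(P[:,1]<y1)&m[uvT[:,1],uvT[:,0]]
    q=P[k]; print(name,len(q),*rect(q), cv2.fitLine(q[:,:2].astype(np.float32),cv2.DIST_HUBER,0,.01,.01).ravel().round(3)) if len(q)>10 else print(name,len(q))
for n,uv,P in(('T',uvT,PT),('S',uvS,PS)):
    u,p=near(uv,P,500,560,-150,110,34,50); print('jaw',n,*rect(p),p.mean(0).round(1))
# knobs
hb=[ [b for b in blobs(c,'blue') if np.linalg.norm(b[2]-x)<15][0][2] for c,x in((T,(423,207)),(S,(230,151)))]
print('bluek',tri(*hb))
def darkblob(c,x0,x1,y0,y1):
    g=cv2.cvtColor(c['im'],cv2.COLOR_BGR2GRAY)[y0:y1,x0:x1]; m=(g<40).astype(np.uint8); n,l,s,ce=cv2.connectedComponentsWithStats(m); i=1+np.argmax(s[1:,4]); return ce[i]+[x0,y0],s[i]
a,sa=darkblob(T,350,380,170,195); b,sb=darkblob(S,222,245,170,190); print(a,sa,b,sb,'blackk',tri(a,b))
yl=[b for b in blobs(T,'yellow',5) if np.linalg.norm(b[2]-(405,225))<15]; 
for n,c,xy in(('T',T,(403,226)),('S',S,(247,167))):
  for q in blobs(c,'yellow',4):
    if np.linalg.norm(q[2]-xy)<22: p=pts(c,q[0]); print('yel',n,q[2].round(1),q[1],p.mean(0).round(1),p[p[:,2].argmax()].round(1),p[p[:,2].argmin()].round(1))
c=S; cv2.imwrite('pics/crop2.png',np.hstack([cv2.resize(S['im'][135:235,205:345],(784,560),interpolation=cv2.INTER_CUBIC)]))
```

```text
box T 810 [ 475.  -314.7   58.2] [ 482.5 -319.5] 110.3 81.1 8.6
stn>16 T 1766 [499.  24.] 348.5 238.8 89.3
box S 277 [ 488.2 -306.    59.2] [ 485.3 -319.4] 112.1 84.6 7.5
stn>16 S 2274 [491.3  21.5] 348.4 238.2 86.8
fence 339 [424.8 -21.4] 222.6 11.4 -89.5 [ 5.00000e-03 -1.00000e+00  4.24276e+02 -2.22090e+01]
rimL 85 [491.4  88.2] 92.7 6.5 0.6 [1.00000e+00 3.00000e-03 4.92789e+02 8.83330e+01]
rimR 148 [ 494.  -149.4] 94.9 30.1 9.2 [ 1.00000e+00  3.10000e-02  4.94739e+02 -1.53101e+02]
jaw T [541.9 -35.8] 228.3 14.8 -89.4 [541.9 -34.6  36.8]
jaw S [527.  -34.5] 231.4 51.4 -89.3 [544.9 -25.3  37.9]
bluek (array([ 517.3, -318. ,  182.3]), [array([ 0.3, -0.4]), array([0.4, 0.1])])
[365.07428571 182.23428571] [  9   6  14  16 175] [227. 179.] [5 9 1 1 1] blackk (array([ 586. , -191.4,  160.9]), [array([ 2.2, -3. ]), array([3.2, 1. ])])
yel T [407.5 223.9] [405 222   6   5  22] [ 481.1 -287.9  152.5] [ 480.1 -292.6  156.9] [ 488.5 -289.7  135.5]
yel T [398.2 230.4] [396 229   5   4  15] [ 476.7 -286.7   75.9] [ 473.8 -284.   101.8] [ 473.5 -292.9   70.5]
yel S [246.7 167.3] [245 160   4  17  46] [ 479.9 -291.   131. ] [ 483.5 -287.1  154. ] [ 314.8 -594.9   -3.5]
yel S [247.6 184.9] [246 183   4   5  14] [ 481.  -287.2   73.4] [ 480.8 -284.4   77.5] [ 479.6 -287.2   65.6]
```

View pics/crop2.png

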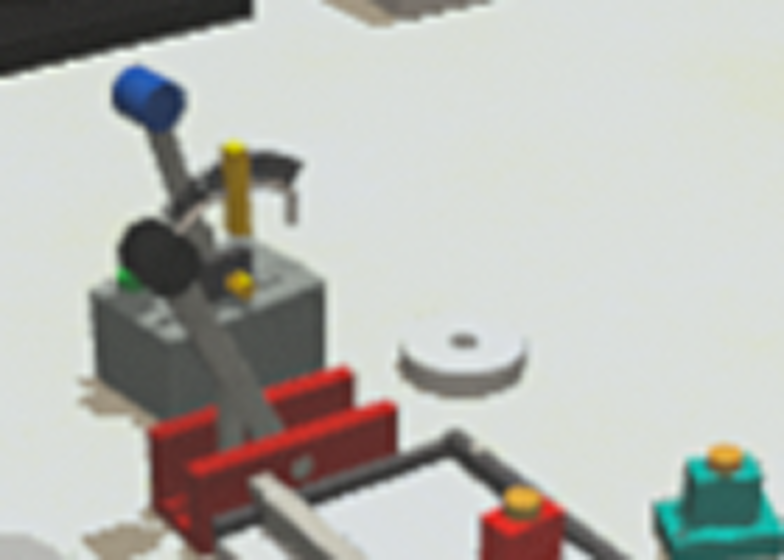

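Crops: black knob around (485,152) in crop1, blue knob leaning away. In crop2 the pointer is nearly vertical. Three green holders and the left blue tray are located. Starting the first move, towards the blue knob.

{"api": "send_rows", "payload": {"steps": [[[0, 0, 0, -0.11, 0.6], [0, 0, 0, -0.11, 0.6], [0, 0, 0, -0.11, 0.6], [0, 0, 0, -0.11, 0.6], [0, 0, 0, -0.11, 0.6], [0.6, 3.8, 0, 0, 0.6], [0.6, 3.8, 0, 0, 0.6], [0.6, 3.8, 0, 0, 0.6], [0.6, 3.8, 0, 0, 0.6], [0.6, 3.8, 0, 0, 0.6]]]}}

```text
clock: 0.98
position: [309.3, 388.1, 224.0]
ee_rot: [0.996, 0.088, -0.002, 0.005]
contact_force: [0.7, 0.6, -0.2]
gripper_width: 51.3
```

```bash
cat >> h.py <<'E'
def plan(x,y,z,yaw=None):
    """turn needed first, then shift in tool axes (cm) after that turn"""
    s=st(); M=R.from_quat(s['ee_rot']).as_matrix(); y0=np.arctan2(M[1,0],M[0,0]); t=0
    if yaw is not None:
        t=-((np.radians(yaw)-y0+np.pi/2)%np.pi-np.pi/2); M=M@R.from_rotvec([0,0,t]).as_matrix()
    d=M.T@(np.array([x,y,z])-s['position'])/10
    print('yaw',np.degrees(y0).round(1),'turn',t.round(3),'shift cm',d.round(2),'rows',np.ceil(np.abs(d).max()/3.8)); return d
E
python3 - <<'E'
from h import *
s=st(); print(np.round(s['joints'],2)); plan(517,-317,228,8)
E
```

```text
t 0.98 pos [309.3 388.1 224. ] rot [ 0.996  0.088 -0.002  0.005] F [ 0.7  0.6 -0.2] w 51.3
[ 1.23  0.18 -0.3   0.   -1.1   0.52]
t 0.98 pos [309.3 388.1 224. ] rot [ 0.996  0.088 -0.002  0.005] F [ 0.7  0.6 -0.2] w 51.3
yaw 10.1 turn 0.036 shift cm [10.75 72.72  0.27] rows 20.0
```

{"api": "send_rows", "payload": {"steps": [[[0.5, 3.7, -0.1, 0.036, 0.6], [0.5, 3.7, -0.1, 0, 0.6], [0.5, 3.7, -0.1, 0, 0.6], [0.5, 3.7, -0.1, 0, 0.6], [0.5, 3.7, -0.1, 0, 0.6], [0.5, 3.7, -0.1, 0, 0.6], [0.5, 3.7, -0.1, 0, 0.6], [0.5, 3.7, -0.1, 0, 0.6], [0.5, 3.7, -0.1, 0, 0.6], [0.5, 3.7, -0.1, 0, 0.6]]]}}

```text
clock: 1.82
position: [410.6, 9.3, 237.8]
ee_rot: [0.997, 0.072, -0.002, 0.005]
contact_force: [1.8, 0.8, 0.1]
gripper_width: 51.5
```

{"api": "send_rows", "payload": {"steps": [[[0.5, 3.7, -0.1, 0, 0.6], [0.5, 3.7, -0.1, 0, 0.6], [0.5, 3.7, -0.1, 0, 0.6], [0.5, 3.7, -0.1, 0, 0.6], [0.5, 3.7, -0.1, 0, 0.6], [0.5, 3.7, -0.1, 0, 0.6], [0.5, 3.7, -0.1, 0, 0.6], [0, 0, 0, 0, 0.6]]]}}

```text
clock: 2.48
position: [482.5, -261.2, 246.8]
ee_rot: [0.998, 0.069, -0.002, 0.005]
contact_force: [0.4, 0.7, -0.4]
gripper_width: 51.3
```

Run:
```python
from h import *
plan(517,-317,228,8)
s=arm.read_state(); c=cam('wrist',s); cv2.imwrite('pics/w1.png',c['im']); np.save('pics/w1.npy',c,allow_pickle=True)
for m,st_,ce in blobs(c,'blue',100)+blobs(c,'yellow',30):
    P=pts(c,m); print(ce.round(),st_,P.mean(0).round(1) if len(P) else '',on_plane(c,ce,183).round(1))
```

```text
t 2.48 pos [ 482.5 -261.2  246.8] rot [ 0.998  0.069 -0.002  0.005] F [ 0.4  0.7 -0.4] w 51.3
yaw 7.9 turn -0.002 shift cm [2.65 5.99 1.93] rows 2.0
[383. 185.] [ 354  161   59   49 2640] [ 518.9 -313.   191.7] [[ 517.5 -315.9  183. ]]
[ 42. 167.] [ 33 158  19  19 269] [473.4 -33.   71.2] [[ 501. -109.  183.]]
[319. 210.] [307 190  25  39 622] [ 483.1 -287.2  129.4] [[ 496.6 -279.9  183. ]]
[ 54. 277.] [ 49 271  11  14 112] [350.1 -28.6  55.1] [[ 427.2 -113.   183. ]]
```

{"api": "send_rows", "payload": {"steps": [[[1.4, 3.0, 0, 0, 0.6], [1.4, 2.9, 0, 0, 0.6], [0, 0, 0, 0, 0.6]]]}}

```text
clock: 2.78
position: [515.9, -313.7, 245.1]
ee_rot: [0.998, 0.069, -0.004, 0.003]
contact_force: [1.0, 0.7, -0.4]
gripper_width: 51.8
```

Run:
```python
from h import *
plan(518,-316.5,170,8)
s=arm.read_state(); c=cam('wrist',s); cv2.imwrite('pics/w2.png',c['im'])
for m,st_,ce in blobs(c,'blue',100)+blobs(c,'yellow',30):
    P=pts(c,m); print(ce.round(),st_,P.mean(0).round(1) if len(P) else '',on_plane(c,ce,183).round(1), rect(P))
```

```text
t 2.78 pos [ 515.9 -313.7  245.1] rot [ 0.998  0.069 -0.004  0.003] F [ 1.   0.7 -0.4] w 51.8
yaw 7.9 turn -0.001 shift cm [0.24 0.26 7.51] rows 2.0
[289. 226.] [ 265  203   50   47 2311] [ 520.5 -315.   192.1] [[ 517.4 -315.6  183. ]] (array([ 492. , -313.2]), 84.7, 32.9, -4.5)
[246. 247.] [237 217  18  46 452] [ 483.8 -287.5  143.1] [[ 500. -290.  183.]] (array([ 481.5, -288.7]), 11.9, 11.6, -81.8)
[ 15. 294.] [  9 290  12  11  55] [353.1 -33.3  55.1] [[ 442.6 -136.8  183. ]] (array([352. , -34.5]), 13.0, 11.4, 7.8)
```

View pics/w2.png

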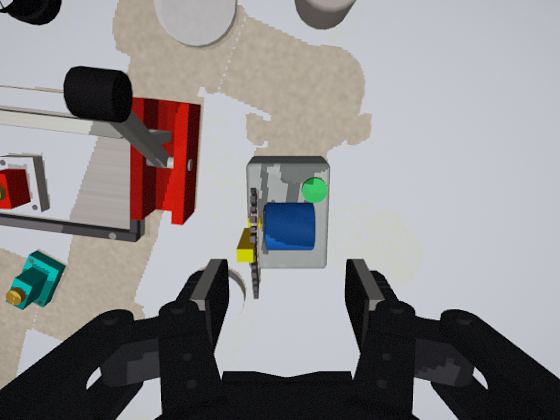

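Wrist view: the box is aligned with the fingers, the blue knob is at (289,226), and the pointer tip is to its left at (246,247). Descend and grip.

{"api": "send_rows", "payload": {"steps": [[[0.2, 0.2, 2.5, 0, 0.6], [0, 0, 2.5, 0, 0.6], [0, 0, 2.2, 0, 0.6], [0, 0, 0, 0, 0.6], [0, 0, 0, 0, 0.1], [0, 0, 0, 0, 0.1], [0, 0, 0, 0, 0.1], [0, 0, 0, 0, 0.1]]]}}

```text
clock: 3.5
position: [516.4, -316.2, 175.9]
ee_rot: [0.997, 0.071, -0.001, 0.01]
contact_force: [1.7, -3.5, -5.8]
gripper_width: 28.4
```

{"api": "send_rows", "payload": {"steps": [[[0, 0, 0, 0, 0.55], [0, 0, 0, 0, 0.55], [0, 0, 0.9, 0, 0.55], [0, 0, 0, 0, 0.55], [0, 0, 0, 0, 0.1], [0, 0, 0, 0, 0.1], [0, 0, 0, 0, 0.1], [0, 0, 0, 0, 0.1]]]}}

```text
clock: 4.17
position: [518.8, -316.1, 173.1]
ee_rot: [0.997, 0.073, 0.003, 0.013]
contact_force: [1.5, -1.4, -0.8]
gripper_width: 28.8
```

{"api": "send_rows", "payload": {"steps": [[[-0.9, 0, -0.23, 0, 0.1], [-0.9, 0, -0.17, 0, 0.1], [-0.9, 0, -0.09, 0, 0.1], [-0.9, 0, -0.02, 0, 0.1], [-0.9, 0, 0.06, 0, 0.1], [-0.9, 0, 0.13, 0, 0.1], [-0.9, 0, 0.2, 0, 0.1], [-0.9, 0, 0.27, 0, 0.1], [0, 0, 0, 0, 0.1]]]}}

```text
clock: 4.92
position: [476.0, -322.1, 177.8]
ee_rot: [0.996, 0.07, 0.042, 0.017]
contact_force: [1.9, -8.9, -13.3]
gripper_width: 28.5
```

{"api": "send_rows", "payload": {"steps": [[[0, 0, 0, 0, 0.55], [0, 0, 0, 0, 0.55], [0, 0, -1.5, 0, 0.55], [0, 0, -1.5, 0, 0.55], [0, 0, -1.5, 0, 0.55], [0, 0, 0, 0, 0.55]]]}}

```text
clock: 5.42
position: [470.3, -320.2, 223.6]
ee_rot: [0.996, 0.073, 0.037, 0.017]
contact_force: [-0.7, 0.5, 1.2]
gripper_width: 47.0
```

Run:
```python
from h import *
s=st(); print(R.from_quat(s['ee_rot']).as_matrix().round(3))
c=cam('wrist',s); cv2.imwrite('pics/w3.png',c['im'])
for m,st_,ce in blobs(c,'blue',100)+blobs(c,'yellow',30):
    P=pts(c,m); print(ce.round(),st_,P.mean(0).round(1) if len(P) else '',on_plane(c,ce,183).round(1))
```

```text
t 5.42 pos [ 470.3 -320.2  223.6] rot [0.996 0.073 0.037 0.017] F [-0.7  0.5  1.2] w 47.0
[[ 0.987  0.144  0.077]
 [ 0.146 -0.989 -0.029]
 [ 0.072  0.04  -0.997]]
[289. 233.] [ 260  207   58   53 2961] [ 482.2 -320.6  197.8] [[ 478.3 -321.8  183. ]]
[236. 205.] [226 186  21  32 455] [ 483.3 -288.3  147.4] [[ 490.2 -291.   183. ]]
```

{"api": "send_rows", "payload": {"steps": [[[0.5, 0, 1.7, 0, 0.6], [0, 0, 1.7, 0, 0.6], [0, 0, 1.7, 0, 0.6], [0, 0, 0, 0, 0.6], [0, 0, 0, 0, 0.1], [0, 0, 0, 0, 0.1], [0, 0, 0, 0, 0.1], [0, 0, 0, 0, 0.1]]]}}

```text
clock: 6.13
position: [478.0, -322.1, 168.6]
ee_rot: [0.997, 0.072, 0.035, 0.017]
contact_force: [2.4, -1.7, -2.0]
gripper_width: 29.4
```

{"api": "send_rows", "payload": {"steps": [[[1.2, 0, 0.05, 0, 0.1], [1.2, 0, 0.1, 0, 0.1], [1.2, 0, 0.2, 0, 0.1], [1.2, 0, 0.25, 0, 0.1], [1.2, 0, 0.3, 0, 0.1]]]}}

```text
clock: 6.55
position: [520.3, -316.2, 163.6]
ee_rot: [0.997, 0.07, 0.014, 0.014]
contact_force: [-6.7, -3.4, 3.5]
gripper_width: 29.5
```

{"api": "send_rows", "payload": {"steps": [[[1.0, 0, 0.35, 0, 0.1], [1.0, 0, 0.4, 0, 0.1], [1.0, 0, 0.45, 0, 0.1]]]}}

```text
clock: 6.8
position: [542.4, -313.1, 154.1]
ee_rot: [0.997, 0.07, 0.003, 0.013]
contact_force: [-5.9, -2.3, 4.1]
gripper_width: 29.0
```

{"api": "send_rows", "payload": {"steps": [[[0, 0, 0, 0, 0.6], [0, 0, 0, 0, 0.6], [0, 0, -3.0, 0, 0.6], [0, 0, -3.0, 0, 0.3], [1.8, 0, 0, 0, 0], [1.8, 0, 0, 0, 0], [0.5, 0, 0, 0, 0], [0, 0, 0, 0, 0]]]}}

```text
clock: 7.47
position: [585.4, -305.9, 222.5]
ee_rot: [0.997, 0.071, 0.008, 0.015]
contact_force: [-0.4, 0.9, -0.6]
gripper_width: -0.0
```

Run:
```python
from h import *
s=st()
c=cam('wrist',s); cv2.imwrite('pics/w4.png',c['im'])
for m,st_,ce in blobs(c,'blue',300):
    P=pts(c,m); print(ce.round(),st_,P.mean(0).round(1) if len(P) else '',on_plane(c,ce,172).round(1))
plan(573,-309,164,8)
```

```text
t 7.47 pos [ 585.4 -305.9  222.5] rot [0.997 0.071 0.008 0.015] F [-0.4  0.9 -0.6] w -0.0
[488.  14.] [ 353    0  207   44 4358] [ 771.2 -469.    33.8] [[ 721.8 -395.5  172. ]]
[334.  59.] [ 314   38   40   43 1269] [ 695.2 -325.1  120.9] [[ 686.3 -318.1  172. ]]
t 7.52 pos [ 585.  -306.   222.6] rot [0.997 0.071 0.008 0.015] F [ 0.1 -0.8 -0.3] w 0.1
yaw 8.2 turn 0.003 shift cm [-1.32 -0.05  5.84] rows 2.0
```

{"api": "send_rows", "payload": {"steps": [[[0, 0, 3.0, 0, 0], [0, 0, 2.7, 0, 0], [0, 0, 0, 0, 0], [-1.5, 0, 0, 0, 0], [-1.5, 0, 0, 0, 0], [-1.5, 0, 0, 0, 0], [-1.5, 0, 0, 0, 0], [-1.5, 0, 0, 0, 0], [-1.5, 0, 0, 0, 0]]]}}

```text
clock: 8.27
position: [507.8, -323.6, 175.7]
ee_rot: [0.996, 0.075, 0.029, 0.024]
contact_force: [2.5, 1.5, 0.1]
gripper_width: -0.2
```

{"api": "send_rows", "payload": {"steps": [[[-1.0, -0.3, 0.1, 0, 0], [-1.0, -0.2, 0.1, 0, 0], [-1.0, -0.1, 0.3, 0, 0], [-1.0, 0, 0.4, 0, 0], [-1.0, 0, 0.5, 0, 0], [-0.8, 0, 0.5, 0, 0], [0, 0, 0, 0, 0]]]}}

```text
clock: 8.85
position: [448.3, -329.2, 157.7]
ee_rot: [0.996, 0.076, 0.036, 0.028]
contact_force: [1.3, 0.3, 0.8]
gripper_width: 0.2
```

{"api": "send_rows", "payload": {"steps": [[[-0.5, -0.1, 0.4, 0, 0], [-0.5, -0.1, 0.3, 0, 0], [-0.4, 0, 0.2, 0, 0], [-0.4, 0, 0, 0, 0]]]}}

```text
clock: 9.18
position: [442.5, -331.7, 150.7]
ee_rot: [0.995, 0.077, 0.049, 0.032]
contact_force: [11.6, 7.8, -3.6]
gripper_width: -0.2
```

{"api": "send_rows", "payload": {"steps": [[[0.8, 0, 0, 0, 0], [1.5, 0, -0.5, 0, 0], [1.0, 0, -2.5, 0, 0], [0, 0, -3.0, 0, 0], [2.0, 0, -2.0, 0, 0], [2.0, 0, 0, 0, 0.5], [0, 0, 0, 0, 0.9], [0, 0, 0, 0, 0.9]]]}}

```text
clock: 9.85
position: [499.5, -312.5, 228.8]
ee_rot: [0.996, 0.076, 0.033, 0.025]
contact_force: [-0.6, 0.1, -0.1]
gripper_width: 36.0
```

```bash
cat >> h.py <<'E'
def levers(tag):
    """hold knob and angles from a scene+top triangulation"""
    T=cam('top');S=cam('scene'); np.save(f'pics/T{tag}.npy',T,allow_pickle=True); np.save(f'pics/S{tag}.npy',S,allow_pickle=True)
    for n,c in(('T',T),('S',S)):
        for m,s,ce in blobs(c,'blue',25):
            P=pts(c,m)
            if len(P)>10 and P[:,2].mean()>135: print(n,'blue',ce.round(1),s[4],'mean',P.mean(0).round(1),*rect(P))
        for col in('green','red'):
            for m,s,ce in blobs(c,col,15):
                P=pts(c,m); P=P[(P[:,2]>25)&(P[:,2]<75)]
                if len(P)>10 and P[:,1].mean()>-150 and P[:,0].mean()<650: print(n,col,ce.round(),'mean',P.mean(0).round(1),*rect(P))
    return T,S
E
python3 - <<'E'
from h import *
s=st(); print(R.from_quat(s['ee_rot']).as_matrix()[:,2].round(3)); levers('1')
E
```

```text
t 9.85 pos [ 499.5 -312.5  228.8] rot [0.996 0.076 0.033 0.025] F [-0.6  0.1 -0.1] w 36.0
[ 0.069 -0.046 -0.997]
T blue [428. 252.] 136 mean [ 413.  -327.8  172.6] [ 413.5 -327.9] 28.6 25.7 -81.8
T green [226. 182.] mean [601.9 166.7  44.8] [605.2 168.6] 31.9 19.5 4.1
T green [214. 248.] mean [421.3 188.5  44.8] [421.4 188.8] 23.5 10.8 -88.6
T green [170. 256.] mean [396.1 301.1  44.1] [396.9 303.3] 32.3 19.7 -21.0
T green [217. 257.] mean [399.  178.2  44. ] [400.6 180.3] 20.4 16.4 -65.4
T red [298. 225.] mean [485.3 -29.5  60.6] [484.9 -30.2] 18.4 10.7 -79.7
T red [299. 235.] mean [459.7 -31.6  60.2] [461.2 -31.5] 18.2 13.4 -89.4
S blue [257.3 147.3] 43 mean [ 422.3 -324.2  170.6] [ 422.3 -327.2] 27.9 20.8 -77.9
S green [370. 272.] mean [420.4 193.   39.3] [412.1 186.9] 35.7 21.6 26.9
S green [302. 298.] mean [611.6 176.3  39. ] [608.3 170.9] 36.9 22.4 0.1
S green [410. 297.] mean [405.4 309.1  38.5] [401.5 307.2] 37.7 20.9 -32.4
S red [298. 231.] mean [478.4 -25.7  51.2] [475.  -30.8] 38.3 21.2 1.2
```

Run:
```python
from h import *
plan(474,-31,190,2)
```

```text
t 9.95 pos [ 498.8 -312.4  228. ] rot [0.996 0.075 0.032 0.025] F [-0.  -0.7  0. ] w 50.5
yaw 8.8 turn 0.118 shift cm [ -1.75 -28.36   2.36] rows 8.0
```

{"api": "send_rows", "payload": {"steps": [[[0, 0, 0, 0.118, 0.6], [-0.2, -3.5, 0.2, 0, 0.6], [-0.2, -3.5, 0.2, 0, 0.6], [-0.2, -3.5, 0.3, 0, 0.6], [-0.2, -3.5, 0.3, 0, 0.6], [-0.2, -3.5, 0.3, 0, 0.6], [-0.2, -3.5, 0.3, 0, 0.6], [-0.2, -3.5, 0.3, 0, 0.6], [-0.2, -3.0, 0.3, 0, 0.6], [0, 0, 0, 0, 0.6]]]}}

```text
clock: 10.78
position: [462.6, -35.4, 180.1]
ee_rot: [1.0, 0.006, 0.019, 0.024]
contact_force: [-1.2, -0.6, 0.0]
gripper_width: 51.2
```

```bash
cat >> h.py <<'E'
def look(tag,col,ztop,zbase,amin=300):
    """wrist view: block blobs of a colour; top-face rect from depth"""
    s=st(); M=R.from_quat(s['ee_rot']).as_matrix(); print('tool z',M[:,2].round(3),'yaw',np.degrees(np.arctan2(M[1,0],M[0,0])).round(1))
    c=cam('wrist',s); cv2.imwrite(f'pics/{tag}.png',c['im']); np.save(f'pics/{tag}.npy',c,allow_pickle=True)
    for m,q,ce in blobs(c,col,amin):
        P=pts(c,m)
        if not len(P): continue
        m2=cv2.morphologyEx(m.astype(np.uint8),cv2.MORPH_CLOSE,np.ones((15,15)))>0
        P2=pts(c,m2); Q=P2[P2[:,2]>ztop-5]
        print(col,ce.round(),q[4],'mean',P.mean(0).round(1),'top',rect(Q) if len(Q)>20 else '',Q[:,2].mean().round(1) if len(Q) else '')
    return c
E
python3 - <<'E'
from h import *
look('w5','red',62,16)
E
```

```text
t 10.78 pos [462.6 -35.4 180.1] rot [1.    0.006 0.019 0.024] F [-1.2 -0.6  0. ] w 51.2
tool z [ 0.039 -0.047 -0.998] yaw 0.8
red [457. 151.] 6133 mean [ 508.3 -185.4   39.8] top  71.5
red [500.  77.] 400 mean [ 568.4 -206.4   52.7] top  91.8
red [276. 192.] 837 mean [477.4 -32.5  61.7] top (array([473.8, -32.8]), 35.2, 21.4, 6.3) 63.5
```

Run:
```python
from h import *
plan(474.5,-33,37,4)
```

```text
t 10.83 pos [462.5 -36.7 180.2] rot [1.    0.006 0.019 0.024] F [ 0.5 -0.3 -0.3] w 51.4
yaw 0.8 turn -0.057 shift cm [ 0.72 -1.   14.33] rows 4.0
```

{"api": "send_rows", "payload": {"steps": [[[0.3, -0.5, 2.0, -0.057, 0.6], [0.3, -0.4, 3.0, 0, 0.6], [0, 0, 3.0, 0, 0.6], [0, 0, 3.0, 0, 0.6], [0, 0, 2.0, 0, 0.6], [0, 0, 0, 0, 0.6]]]}}

```text
clock: 11.33
position: [472.1, -38.4, 46.9]
ee_rot: [0.999, 0.035, 0.019, 0.025]
contact_force: [-0.5, 0.1, -0.5]
gripper_width: 51.5
```

Run:
```python
from h import *
plan(474.5,-33,37,4)
```

```text
t 11.33 pos [472.1 -38.4  46.9] rot [0.999 0.035 0.019 0.025] F [-0.5  0.1 -0.5] w 51.5
yaw 4.0 turn 0.001 shift cm [ 0.24 -0.57  0.97] rows 1.0
```

{"api": "send_rows", "payload": {"steps": [[[0.2, -0.6, 0.5, 0, 0.6], [0, 0, 0.5, 0, 0.6], [0, 0, 0, 0, 0.1], [0, 0, 0, 0, 0], [0, 0, 0, 0, 0], [0, 0, 0, 0, 0], [0, 0, 0, 0, 0]]]}}

```text
clock: 11.92
position: [475.8, -34.2, 39.8]
ee_rot: [0.999, 0.033, 0.021, 0.025]
contact_force: [0.1, 0.8, -1.0]
gripper_width: 21.1
```

{"api": "send_rows", "payload": {"steps": [[[0, 0, -2.0, 0, 0], [0, 0, -3.5, 0, 0], [0, 0, -3.5, 0, 0], [0, 0, -1, 0, 0]]]}}

```text
clock: 12.25
position: [468.2, -30.0, 140.7]
ee_rot: [0.999, 0.033, 0.016, 0.026]
contact_force: [0.9, 0.3, -1.4]
gripper_width: 21.4
```

Run:
```python
from h import *
plan(580,378,135)
```

```text
t 12.25 pos [468.2 -30.  140.7] rot [0.999 0.033 0.016 0.026] F [ 0.9  0.3 -1.4] w 21.4Traceback (most recent call last):
  File "<stdin>", line 2, in <module>
  File "h.py", line 48, in plan
    print('yaw',np.degrees(y0).round(1),'turn',t.round(3),'shift cm',d.round(2),'rows',np.ceil(np.abs(d).max()/3.8)); return d
                                               ^^^^^^^
AttributeError: 'int' object has no attribute 'round'
```

{"api": "send_rows", "payload": {"steps": [[[1.25, -3.6, -0.15, 0, 0], [1.25, -3.6, -0.15, 0, 0], [1.25, -3.6, -0.15, 0, 0], [1.25, -3.6, -0.15, 0, 0], [1.25, -3.6, -0.15, 0, 0], [1.25, -3.6, -0.15, 0, 0], [1.25, -3.6, -0.15, 0, 0], [1.25, -3.6, -0.15, 0, 0], [1.25, -3.6, -0.15, 0, 0], [0, 0, 0, 0, 0]]]}}

```text
clock: 13.08
position: [562.1, 315.1, 150.3]
ee_rot: [0.999, 0.029, 0.023, 0.021]
contact_force: [0.9, -0.7, -1.8]
gripper_width: 20.4
```

```bash
sed -i 's/t.round(3)/round(float(t),3)/' h.py
python3 - <<'E'
from h import *
plan(583,379,40)
E
```

```text
t 13.08 pos [562.1 315.1 150.3] rot [0.999 0.029 0.023 0.021] F [ 0.9 -0.7 -1.8] w 20.4
yaw 3.4 turn 0.0 shift cm [ 1.98 -6.74 10.84] rows 3.0
```

{"api": "send_rows", "payload": {"steps": [[[1.0, -3.5, 0, 0, 0], [1.0, -3.4, 0, 0, 0], [0, 0, 3.0, 0, 0], [0, 0, 3.0, 0, 0], [0, 0, 3.0, 0, 0], [0, 0, 1.5, 0, 0], [0, 0, 0, 0, 0]]]}}

```text
clock: 13.67
position: [581.2, 386.1, 38.6]
ee_rot: [0.999, 0.031, 0.022, 0.02]
contact_force: [-0.4, -0.7, -2.0]
gripper_width: 21.0
```

Run:
```python
from h import *
plan(583,379,29)
```

```text
t 13.67 pos [581.2 386.1  38.6] rot [0.999 0.031 0.022 0.02 ] F [-0.4 -0.7 -2. ] w 21.0
yaw 3.6 turn 0.0 shift cm [0.09 0.68 0.99] rows 1.0
```

Lower about 10 mm, open, go up.

{"api": "send_rows", "payload": {"steps": [[[0, 0, 0.5, 0, 0], [0, 0, 0.5, 0, 0], [0, 0, 0, 0, 0]]]}}

```text
clock: 13.92
position: [581.6, 385.2, 28.5]
ee_rot: [0.999, 0.031, 0.022, 0.02]
contact_force: [-0.6, 0.4, -1.7]
gripper_width: 20.5
```

{"api": "send_rows", "payload": {"steps": [[[0, 0, 0, 0, 0.6], [0, 0, 0, 0, 0.6], [0, 0, 0, 0, 0.6], [0, 0, -3, 0, 0.6], [0, 0, -3.5, 0, 0.6], [0, 0, -3.5, 0, 0.6], [0, 0, -3.5, 0, 0.6], [0, 0, 0, 0, 0.6]]]}}

```text
clock: 14.58
position: [577.8, 391.5, 177.2]
ee_rot: [0.999, 0.031, 0.027, 0.017]
contact_force: [0.8, 0.7, 2.2]
gripper_width: 51.0
```

Run:
```python
from h import *
look('w6','red',50,4)
levers('2')
for h in ((605,169,110,0),(405,305,110,-25),(411,186,110,27)): plan(*h)
```

```text
t 14.58 pos [577.8 391.5 177.2] rot [0.999 0.031 0.027 0.017] F [0.8 0.7 2.2] w 51.0
tool z [ 0.056 -0.032 -0.998] yaw 3.7
red [290. 202.] 790 mean [585.4 384.3  49.3] top (array([581.7, 383.7]), 35.3, 20.9, 3.2) 52.0
T blue [428.  252.1] 137 mean [ 412.9 -327.8  172.5] [ 413.4 -327.9] 28.3 26.0 -80.8
T green [226. 176.] mean [617.  166.7  45.3] [617.5 167.6] 21.8 9.2 66.9
T green [226. 184.] mean [594.5 167.4  44.4] [595.9 168. ] 20.1 14.4 -81.5
T green [213. 248.] mean [421.5 189.3  44.1] [421.4 190.6] 20.7 8.9 -79.7
T green [217. 257.] mean [399.2 178.   44.3] [400.7 180.1] 20.4 16.3 -67.7
T green [180. 264.] mean [376.7 275.3  44.2] [377.6 276.3] 19.9 8.8 50.8
T green [176. 273.] mean [353.6 283.5  45.1] [353.1 284.3] 18.8 10.2 -88.1
T red [146. 188.] mean [576.7 382.2  48.5] [579.2 385.2] 34.5 21.4 6.9
S blue [257.7 147.4] 46 mean [ 421.1 -323.8  170.1] [ 421.3 -324.9] 29.7 23.8 -68.2
S green [369. 272.] mean [423.  193.4  38.2] [420.8 191.2] 22.7 17.2 -62.5
S green [302. 298.] mean [611.4 176.3  38.9] [607.9 172.9] 36.7 21.4 -5.5
S red [376. 356.] mean [589.7 389.9  40.6] [583.4 384.9] 35.4 21.9 2.2
t 14.73 pos [574.4 388.7 168.1] rot [0.999 0.031 0.021 0.021] F [ 0.1 -0.8  0.2] w 51.9
yaw 3.6 turn 0.062 shift cm [ 2.81 21.71  6.83] rows 6.0
t 14.73 pos [574.4 388.7 168.1] rot [0.999 0.031 0.021 0.021] F [ 0.1 -0.8  0.2] w 51.9
yaw 3.6 turn 0.498 shift cm [-12.11  14.65   5.41] rows 4.0
t 14.73 pos [574.4 388.7 168.1] rot [0.999 0.031 0.021 0.021] F [ 0.1 -0.8  0.2] w 51.9
yaw 3.6 turn -0.409 shift cm [-23.87  10.34   5.92] rows 7.0
```

View pics/w6.png

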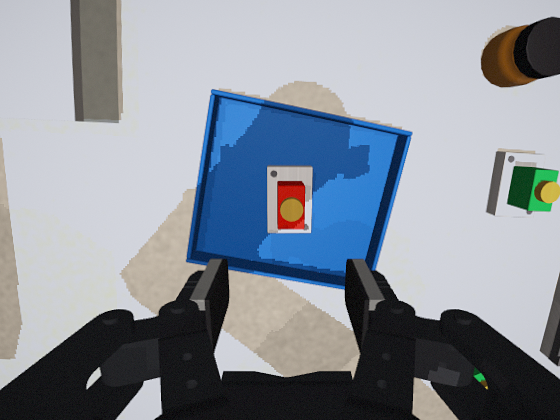

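{"api": "send_rows", "payload": {"steps": [[[0.4, 3.6, 0, 0.03, 0.6], [0.4, 3.6, 0, 0.03, 0.6], [0.4, 3.6, 0, 0, 0.6], [0.4, 3.6, 0, 0, 0.6], [0.4, 3.6, 0, 0, 0.6], [0.4, 3.6, 0, 0, 0.6], [0, 0, 0, 0, 0.6]]]}}

```text
clock: 15.32
position: [596.9, 164.9, 167.6]
ee_rot: [1.0, 0.002, 0.014, 0.025]
contact_force: [-1.1, 0.8, -0.1]
gripper_width: 51.1
```

```bash
cat >> h.py <<'E'
def foot(c,xy,zu):
    """footprint rect of holder near xy standing on height zu, from depth above the base mid-height"""
    uv,P=cloud(c); k=(np.hypot(P[:,0]-xy[0],P[:,1]-xy[1])<42)&(P[:,2]>zu+9)&(P[:,2]<zu+60); print('foot',len(P[k]),rect(P[k]))
    Q=P[k&(P[:,2]>zu+41)&(P[:,2]<zu+50)]; print('blocktop',rect(Q))
E
python3 - <<'E'
from h import *
c=look('w7','green',46,0); foot(c,(606,169),0); plan(606,169,22,0)
E
```

```text
t 15.32 pos [596.9 164.9 167.6] rot [1.    0.002 0.014 0.025] F [-1.1  0.8 -0.1] w 51.1
tool z [ 0.028 -0.049 -0.998] yaw 0.3
green [273. 191.] 848 mean [611.  169.7  45.5] top (array([607.4, 169.5]), 35.2, 21.3, 1.4) 47.6
foot 3181 (array([606.7, 169.8]), 60.7, 39.4, 0.5)
blocktop (array([607.1, 169.5]), 35.9, 21.9, 0.2)
t 15.37 pos [596.9 166.9 167.2] rot [1.    0.003 0.014 0.024] F [-0.3  0.3 -0.8] w 50.9
yaw 0.3 turn 0.006 shift cm [ 0.5  -0.92 14.51] rows 4.0
```

{"api": "send_rows", "payload": {"steps": [[[0.3, -0.6, 2.0, 0, 0.6], [0.3, -0.6, 3.0, 0, 0.6], [0, 0, 3.0, 0, 0.6], [0, 0, 3.0, 0, 0.6], [0, 0, 2.2, 0, 0.6], [0, 0, 0, 0, 0.6]]]}}

```text
clock: 15.87
position: [607.0, 174.4, 27.6]
ee_rot: [1.0, 0.003, 0.014, 0.024]
contact_force: [-0.6, 0.4, -0.1]
gripper_width: 51.5
```

Run:
```python
from h import *
plan(607.4,168.7,22,0)
```

```text
t 15.87 pos [607.  174.4  27.6] rot [1.    0.003 0.014 0.024] F [-0.6  0.4 -0.1] w 51.5
yaw 0.4 turn 0.006 shift cm [0.02 0.54 0.59] rows 1.0
```

{"api": "send_rows", "payload": {"steps": [[[0, 0.5, 0.4, 0, 0.6], [0, 0, 0, 0, 0.3], [0, 0, 0, 0, 0], [0, 0, 0, 0, 0], [0, 0, 0, 0, 0], [0, 0, 0, 0, 0]]]}}

```text
clock: 16.37
position: [607.9, 171.4, 25.8]
ee_rot: [1.0, 0.004, 0.015, 0.024]
contact_force: [0.1, 0.6, -2.1]
gripper_width: 21.1
```

{"api": "send_rows", "payload": {"steps": [[[0, 0, -1.0, 0, 0], [0, 0, -2.0, 0, 0], [0, 0, -3.0, 0, 0], [0, 0, -2.0, 0, 0], [0, 0, 0, 0, 0]]]}}

```text
clock: 16.78
position: [604.8, 175.1, 111.6]
ee_rot: [1.0, 0.004, 0.015, 0.024]
contact_force: [0.5, 0.8, -0.3]
gripper_width: 21.0
```

Run:
```python
from h import *
plan(481,49,95,0.5)
```

```text
t 16.78 pos [604.8 175.1 111.6] rot [1.    0.004 0.015 0.024] F [ 0.5  0.8 -0.3] w 21.0
yaw 0.5 turn 0.0 shift cm [-12.54  12.43   1.88] rows 4.0
```

{"api": "send_rows", "payload": {"steps": [[[-3.0, 3.1, 0, 0, 0], [-3.0, 3.1, 0, 0, 0], [-3.0, 3.1, 0, 0, 0], [-3.0, 3.1, 0, 0, 0], [0, 0, 2.5, 0, 0], [0, 0, 1.5, 0, 0], [0, 0, 0, 0, 0]]]}}

```text
clock: 17.37
position: [484.4, 47.1, 74.6]
ee_rot: [1.0, 0.004, 0.02, 0.02]
contact_force: [0.3, -0.2, -2.9]
gripper_width: 20.9
```

Run:
```python
from h import *
plan(481,49,42,0.5)
```

```text
t 17.37 pos [484.4  47.1  74.6] rot [1.    0.004 0.02  0.02 ] F [ 0.3 -0.2 -2.9] w 20.9
yaw 0.5 turn -0.001 shift cm [-0.46 -0.33  3.24] rows 1.0
```

{"api": "send_rows", "payload": {"steps": [[[-0.2, -0.2, 1.2, 0, 0], [-0.2, 0, 1.2, 0, 0], [0, 0, 0.7, 0, 0], [0, 0, 0, 0, 0]]]}}

```text
clock: 17.7
position: [483.0, 48.4, 44.3]
ee_rot: [1.0, 0.004, 0.022, 0.02]
contact_force: [-0.4, -0.6, -2.5]
gripper_width: 20.6
```

{"api": "send_rows", "payload": {"steps": [[[0, 0, 0.25, 0, 0], [0, 0, 0, 0, 0], [0, 0, 0, 0, 0.6], [0, 0, 0, 0, 0.6], [0, 0, 0, 0, 0.6], [0, 0, -3, 0, 0.6], [0, 0, -3.5, 0, 0.6], [0, 0, -3.5, 0, 0.6], [0, 0, -2.5, 0, 0.6], [0, 0, 0, 0, 0.6]]]}}

```text
clock: 18.53
position: [481.1, 54.9, 175.5]
ee_rot: [0.999, 0.005, 0.024, 0.02]
contact_force: [0.7, 0.4, 0.2]
gripper_width: 50.9
```

Run:
```python
from h import *
c=look('w8','green',62,16); foot(c,(481,49),16); plan(403,183,165,27)
```

```text
t 18.53 pos [481.1  54.9 175.5] rot [0.999 0.005 0.024 0.02 ] F [0.7 0.4 0.2] w 50.9
tool z [ 0.049 -0.039 -0.998] yaw 0.7
green [288. 203.] 890 mean [489.6  49.3  61.2] top (array([485.9,  48.9]), 35.1, 20.9, 0.2) 63.8
green [135. 281.] 1236 mean [415.8 180.   40.1] top  224.4
green [ 36. 320.] 888 mean [377.8 274.9  39.7] top  
foot 3604 (array([485.1,  60. ]), 62.1, 60.3, -89.4)
blocktop (array([485.4,  48.9]), 35.9, 22.0, 0.9)
t 18.58 pos [480.1  54.6 173.6] rot [1.    0.005 0.023 0.02 ] F [-0.2  0.6  1.1] w 51.2
yaw 0.6 turn -0.46 shift cm [ -1.06 -14.96  -0.  ] rows 4.0
```

{"api": "send_rows", "payload": {"steps": [[[0, 0, 0, -0.115, 0.6], [0, 0, 0, -0.115, 0.6], [0, 0, 0, -0.115, 0.6], [0, 0, 0, -0.115, 0.6], [-0.3, -3.7, 0, 0, 0.6], [-0.3, -3.7, 0, 0, 0.6], [-0.3, -3.7, 0, 0, 0.6], [-0.2, -3.7, 0, 0, 0.6], [0, 0, 0, 0, 0.6]]]}}

```text
clock: 19.33
position: [395.9, 180.1, 158.7]
ee_rot: [0.97, 0.24, 0.014, 0.026]
contact_force: [-0.6, -0.5, -0.0]
gripper_width: 51.1
```

Run:
```python
from h import *
c=look('w9','green',46,0); foot(c,(412,186),0); plan(412,186,22,27)
```

```text
t 19.33 pos [395.9 180.1 158.7] rot [0.97  0.24  0.014 0.026] F [-0.6 -0.5 -0. ] w 51.1
tool z [ 0.039 -0.043 -0.998] yaw 27.8
green [147. 178.] 1106 mean [373.  277.7  43.6] top (array([367.4, 280.6]), 36.2, 21.5, -21.9) 47.5
green [480. 183.] 1707 mean [484.9  55.9  56. ] top (array([485.1,  49.8]), 35.8, 23.1, 1.1) 58.1
green [282. 185.] 918 mean [413.9 186.4  45.8] top (array([410.8, 184.5]), 35.7, 21.5, 26.5) 47.8
foot 3418 (array([410.3, 184.3]), 60.4, 39.6, 26.2)
blocktop (array([410.5, 184.7]), 35.9, 22.1, 26.2)
t 19.38 pos [396.3 178.6 158.6] rot [0.971 0.239 0.013 0.026] F [ 0.2 -1.  -0.4] w 51.3
yaw 27.7 turn 0.013 shift cm [ 1.55 -0.72 13.66] rows 4.0
```

{"api": "send_rows", "payload": {"steps": [[[0.7, -0.3, 2.0, 0.026, 0.6], [0.6, -0.3, 3.0, 0, 0.6], [0, 0, 3.0, 0, 0.6], [0, 0, 3.0, 0, 0.6], [0, 0, 1.6, 0, 0.6], [0, 0, 0, 0, 0.6]]]}}

```text
clock: 19.88
position: [411.9, 183.6, 27.3]
ee_rot: [0.974, 0.226, 0.015, 0.025]
contact_force: [-0.4, -1.3, 0.9]
gripper_width: 51.3
```

Run:
```python
from h import *
plan(411,184,23,26.2)
```

```text
t 19.88 pos [411.9 183.6  27.3] rot [0.974 0.226 0.015 0.025] F [-0.4 -1.3  0.9] w 51.3
yaw 26.2 turn -0.0 shift cm [-0.07 -0.1   0.43] rows 1.0
```

{"api": "send_rows", "payload": {"steps": [[[0, 0, 0.4, 0, 0.6], [0, 0, 0, 0, 0.3], [0, 0, 0, 0, 0], [0, 0, 0, 0, 0], [0, 0, 0, 0, 0], [0, 0, 0, 0, 0]]]}}

```text
clock: 20.38
position: [414.0, 182.7, 25.5]
ee_rot: [0.974, 0.225, 0.016, 0.024]
contact_force: [0.2, -0.1, -1.8]
gripper_width: 20.9
```

{"api": "send_rows", "payload": {"steps": [[[0, 0, -1.0, 0, 0], [0, 0, -2.0, 0, 0], [0, 0, -3.0, 0, 0], [0, 0, -3.0, 0, 0], [0, 0, -2.0, 0, 0], [0, 0, 0, 0, 0]]]}}

```text
clock: 20.88
position: [407.8, 186.3, 141.2]
ee_rot: [0.974, 0.225, 0.016, 0.024]
contact_force: [-0.2, 0.3, -2.0]
gripper_width: 20.8
```

Run:
```python
from h import *
plan(481,-33,130,0.5)
```

```text
t 20.88 pos [407.8 186.3 141.2] rot [0.974 0.225 0.016 0.024] F [-0.2  0.3 -2. ] w 20.8
yaw 26.0 turn 0.445 shift cm [ 7.07 21.92  2.28] rows 6.0
```

{"api": "send_rows", "payload": {"steps": [[[0, 0, 0, 0.111, 0], [0, 0, 0, 0.111, 0], [0, 0, 0, 0.111, 0], [0, 0, 0, 0.111, 0], [1.2, 3.65, 0.2, 0, 0], [1.2, 3.65, 0.2, 0, 0], [1.2, 3.65, 0.2, 0, 0], [1.2, 3.65, 0.2, 0, 0], [1.2, 3.65, 0.2, 0, 0], [1.0, 3.5, 0.2, 0, 0]]]}}

```text
clock: 21.72
position: [474.3, -33.8, 137.4]
ee_rot: [1.0, 0.0, 0.022, 0.015]
contact_force: [1.3, 0.4, -1.3]
gripper_width: 20.9
```

{"api": "send_rows", "payload": {"steps": [[[0, 0, 0, 0, 0]]]}}

```text
clock: 21.8
position: [474.2, -38.4, 136.4]
ee_rot: [1.0, -0.003, 0.021, 0.015]
contact_force: [0.5, 0.5, -1.2]
gripper_width: 21.0
```

Run:
```python
from h import *
plan(480,-33,41.5,0.5)
```

```text
t 21.8 pos [474.2 -38.4 136.4] rot [ 1.    -0.003  0.021  0.015] F [ 0.5  0.5 -1.2] w 21.0
yaw -0.3 turn -0.014 shift cm [ 0.19 -0.84  9.49] rows 3.0
```

{"api": "send_rows", "payload": {"steps": [[[0.1, -0.4, 2.5, -0.014, 0], [0.1, -0.4, 2.5, 0, 0], [0, 0, 2.2, 0, 0], [0, 0, 1.2, 0, 0], [0, 0, 0.6, 0, 0], [0, 0, 0, 0, 0]]]}}

```text
clock: 22.3
position: [478.4, -37.2, 40.8]
ee_rot: [1.0, -0.001, 0.02, 0.015]
contact_force: [-0.6, 0.5, -1.5]
gripper_width: 20.9
```

{"api": "send_rows", "payload": {"steps": [[[0, 0, 0, 0, 0], [0, 0, 0, 0, 0.6], [0, 0, 0, 0, 0.6], [0, 0, 0, 0, 0.6], [0, 0, -3, 0, 0.6], [0, 0, -3.5, 0, 0.6], [0, 0, -3.5, 0, 0.6], [0, 0, -2.5, 0, 0.6], [0, 0, 0, 0, 0.6]]]}}

```text
clock: 23.05
position: [475.3, -32.1, 176.3]
ee_rot: [1.0, 0.0, 0.025, 0.015]
contact_force: [1.8, 1.4, 0.6]
gripper_width: 51.0
```

Run:
```python
from h import *
c=look('w10','green',62,16); foot(c,(480,-36),16)
levers('3'); plan(362,284,165,-22)
```

```text
t 23.05 pos [475.3 -32.1 176.3] rot [1.    0.    0.025 0.015] F [1.8 1.4 0.6] w 51.0
tool z [ 0.049 -0.029 -0.998] yaw 0.1
green [181. 197.] 1214 mean [488.1  45.   58.3] top (array([485.6,  48.8]), 35.7, 21.9, 0.6) 63.2
green [289. 206.] 897 mean [481.4 -37.6  61.4] top (array([477.7, -37.9]), 35.5, 21.0, -0.4) 63.9
foot 3272 (array([477.3, -37.8]), 60.2, 39.7, -0.7)
blocktop (array([477.3, -37.6]), 36.3, 22.0, -0.7)
T blue [428. 252.] 136 mean [ 413.1 -327.8  172.4] [ 413.5 -327.9] 27.8 25.8 -82.2
T green [176. 272.] mean [355.1 282.4  43. ] [355.3 281.3] 25.0 14.5 -68.4
T red [147. 183.] mean [591.2 381.2  48.5] [592.3 380.9] 22.2 11.3 58.6
T red [146. 191.] mean [567.6 382.4  47.8] [569.6 383.7] 19.2 13.9 -87.0
S blue [258.3 148.5] 67 mean [ 420.1 -321.6  167. ] [ 418.6 -326.7] 29.7 26.1 -72.4
S green [296. 231.] mean [481.7 -30.1  51.2] [479.4 -33.9] 36.1 18.9 -6.4
S green [313. 248.] mean [490.   56.   51.4] [486.4  53.8] 39.7 17.9 -2.7
S green [413. 286.] mean [373.7 286.8  38.9] [369.2 283.5] 36.3 19.8 -27.0
S red [376. 356.] mean [589.7 389.8  41.6] [584.1 385.3] 33.7 21.1 4.0
t 23.2 pos [471.7 -32.8 170.4] rot [ 1.    -0.     0.019  0.015] F [ 0.  -0.4  0. ] w 51.2
yaw 0.0 turn 0.384 shift cm [-22.05 -25.25  -0.85] rows 7.0
```

{"api": "send_rows", "payload": {"steps": [[[0, 0, 0, 0.096, 0.6], [0, 0, 0, 0.096, 0.6], [0, 0, 0, 0.096, 0.6], [0, 0, 0, 0.096, 0.6], [-2.6, -3.0, -0.1, 0, 0.6], [-2.6, -3.0, -0.1, 0, 0.6], [-2.6, -3.0, -0.1, 0, 0.6], [-2.6, -3.0, -0.1, 0, 0.6], [-2.6, -3.0, -0.1, 0, 0.6], [-2.6, -3.0, -0.1, 0, 0.6]]]}}

```text
clock: 24.03
position: [390.3, 191.5, 150.7]
ee_rot: [0.977, -0.211, 0.008, 0.021]
contact_force: [1.5, 1.1, 0.5]
gripper_width: 51.3
```

{"api": "send_rows", "payload": {"steps": [[[-2.6, -3.0, -0.1, 0, 0.6], [-2.6, -3.0, -0.1, 0, 0.6], [0, 0, 0, 0, 0.6]]]}}

```text
clock: 24.28
position: [363.1, 274.3, 144.6]
ee_rot: [0.978, -0.208, 0.007, 0.025]
contact_force: [1.0, -0.1, -0.3]
gripper_width: 51.3
```

Run:
```python
from h import *
c=look('w11','green',46,0); foot(c,(367,281),0); plan(368,280,22,-22)
```

```text
t 24.28 pos [363.1 274.3 144.6] rot [ 0.978 -0.208  0.007  0.025] F [ 1.  -0.1 -0.3] w 51.3
tool z [ 0.004 -0.051 -0.999] yaw -24.0
green [270. 207.] 992 mean [371.5 278.7  44.5] top (array([367.4, 280.7]), 35.4, 21.0, -22.2) 47.5
foot 3669 (array([367.1, 281.4]), 60.4, 40.1, -22.2)
blocktop (array([367.2, 281.4]), 36.3, 22.0, -22.1)
t 24.33 pos [362.6 271.4 143.9] rot [ 0.978 -0.209  0.006  0.026] F [ 0.4  0.3 -0.5] w 51.4
yaw -24.1 turn -0.036 shift cm [-0.08 -1.6  12.13] rows 4.0
```

{"api": "send_rows", "payload": {"steps": [[[-0.1, -0.8, 2.0, -0.036, 0.6], [0, -0.8, 3.0, 0, 0.6], [0, 0, 3.0, 0, 0.6], [0, 0, 3.0, 0, 0.6], [0, 0, 0.5, 0, 0.6], [0, 0, 0, 0, 0.6]]]}}

```text
clock: 24.83
position: [366.7, 274.9, 20.2]
ee_rot: [0.981, -0.191, 0.004, 0.031]
contact_force: [0.4, -0.4, 0.4]
gripper_width: 51.3
```

Run:
```python
from h import *
plan(367.3,280.4,23,-22.2)
```

```text
t 24.83 pos [366.7 274.9  20.2] rot [ 0.981 -0.191  0.004  0.031] F [ 0.4 -0.4  0.4] w 51.3
yaw -22.0 turn 0.004 shift cm [-0.14 -0.51 -0.32] rows 1.0
```

{"api": "send_rows", "payload": {"steps": [[[-0.1, -0.5, -0.3, 0, 0.6], [0, 0, 0, 0, 0.3], [0, 0, 0, 0, 0], [0, 0, 0, 0, 0], [0, 0, 0, 0, 0], [0, 0, 0, 0, 0]]]}}

```text
clock: 25.33
position: [370.0, 281.7, 28.1]
ee_rot: [0.981, -0.192, 0.005, 0.027]
contact_force: [-0.3, -0.3, -1.0]
gripper_width: 20.9
```

{"api": "send_rows", "payload": {"steps": [[[0, 0, -1.0, 0, 0], [0, 0, -2.0, 0, 0], [0, 0, -3.0, 0, 0], [0, 0, -3.0, 0, 0], [0, 0, -2.0, 0, 0], [0, 0, 0, 0, 0]]]}}

```text
clock: 25.83
position: [368.6, 286.3, 142.9]
ee_rot: [0.981, -0.192, 0.005, 0.029]
contact_force: [0.7, 1.4, -2.4]
gripper_width: 20.9
```

Run:
```python
from h import *
plan(480,-115,130,0.5)
```

```text
t 25.83 pos [368.6 286.3 142.9] rot [ 0.981 -0.192  0.005  0.029] F [ 0.7  1.4 -2.4] w 20.9
yaw -22.1 turn -0.395 shift cm [10.82 40.08  3.61] rows 11.0
```

{"api": "send_rows", "payload": {"steps": [[[0, 0, 0, -0.1, 0], [0, 0, 0, -0.1, 0], [0, 0, 0, -0.1, 0], [0, 0, 0, -0.095, 0], [1.0, 3.6, 0.2, 0, 0], [1.0, 3.6, 0.2, 0, 0], [1.0, 3.6, 0.2, 0, 0], [1.0, 3.6, 0.2, 0, 0], [1.0, 3.6, 0.2, 0, 0], [1.0, 3.6, 0.2, 0, 0]]]}}

```text
clock: 26.67
position: [432.5, 68.5, 138.5]
ee_rot: [0.999, 0.021, -0.003, 0.027]
contact_force: [1.4, 0.3, -0.2]
gripper_width: 21.1
```

{"api": "send_rows", "payload": {"steps": [[[1.0, 3.6, 0.2, 0, 0], [1.0, 3.6, 0.2, 0, 0], [1.0, 3.6, 0.2, 0, 0], [1.0, 3.6, 0.2, 0, 0], [0, 0, 0, 0, 0]]]}}

```text
clock: 27.08
position: [476.2, -86.5, 134.0]
ee_rot: [0.999, 0.018, -0.006, 0.027]
contact_force: [0.0, -0.0, -0.9]
gripper_width: 20.7
```

Run:
```python
from h import *
plan(480,-115,44,0.3)
```

```text
t 27.08 pos [476.2 -86.5 134. ] rot [ 0.999  0.018 -0.006  0.027] F [ 0.  -0.  -0.9] w 20.7
yaw 2.0 turn 0.03 shift cm [0.46 2.37 9.13] rows 3.0
```

{"api": "send_rows", "payload": {"steps": [[[0.2, 1.2, 0, 0.03, 0], [0.2, 1.2, 0, 0, 0], [0, 0, 2.5, 0, 0], [0, 0, 2.5, 0, 0], [0, 0, 2.0, 0, 0], [0, 0, 1.0, 0, 0], [0, 0, 0, 0, 0]]]}}

```text
clock: 27.67
position: [475.4, -119.5, 47.9]
ee_rot: [1.0, -0.003, -0.008, 0.026]
contact_force: [-0.3, 0.3, -0.7]
gripper_width: 20.9
```

Run:
```python
from h import *
plan(480,-115,44,0.3)
```

```text
t 27.67 pos [ 475.4 -119.5   47.9] rot [ 1.    -0.003 -0.008  0.026] F [-0.3  0.3 -0.7] w 20.9
yaw -0.4 turn -0.012 shift cm [ 0.47 -0.47  0.36] rows 1.0
```

{"api": "send_rows", "payload": {"steps": [[[0.3, -0.4, 0.2, -0.012, 0], [0, 0, 0.15, 0, 0], [0, 0, 0, 0, 0], [0, 0, 0, 0, 0.6], [0, 0, 0, 0, 0.6], [0, 0, 0, 0, 0.6], [0, 0, -3, 0, 0.6], [0, 0, -3.5, 0, 0.6], [0, 0, -3.5, 0, 0.6], [0, 0, -2.5, 0, 0.6]]]}}

```text
clock: 28.5
position: [478.2, -108.0, 171.2]
ee_rot: [1.0, 0.004, -0.013, 0.026]
contact_force: [0.5, 0.4, -0.0]
gripper_width: 51.4
```

Run:
```python
from h import *
c=look('w12','green',62,16); foot(c,(478,-115),16)
uv,P=cloud(c)
# black knob: dark pixels with z>120
g=c['im'].max(2); k=(g[uv[:,1],uv[:,0]]<45)&(P[:,2]>115)&(P[:,0]>540)&(P[:,1]<-150); print('knob',k.sum(),P[k].mean(0).round(1),rect(P[k]) if k.sum()>20 else '')
print('slopes knob px',uv[k].mean(0))
```

```text
t 28.5 pos [ 478.2 -108.   171.2] rot [ 1.     0.004 -0.013  0.026] F [ 0.5  0.4 -0. ] w 51.4
tool z [-0.025 -0.053 -0.998] yaw 0.4
green [ 75. 192.] 1756 mean [487.9  44.5  56.4] top (array([485.5,  48.3]), 35.9, 23.5, 0.9) 62.7
green [188. 200.] 1228 mean [481.9 -40.6  59.1] top (array([477.8, -37.7]), 35.9, 21.9, -0.7) 63.3
green [288. 201.] 951 mean [ 481.  -115.2   61. ] top (array([ 475.6, -115.6]), 36.2, 21.3, 1.0) 63.4
foot 3676 (array([ 475.7, -126.4]), 61.3, 60.5, -88.6)
blocktop (array([ 475.6, -115.5]), 36.2, 21.5, 1.4)
knob 7013 [ 577.9 -183.   172. ] (array([ 579. , -186.5]), 31.1, 28.8, -89.8)
slopes knob px [483.14515899  35.94282048]
```

View pics/w12.png

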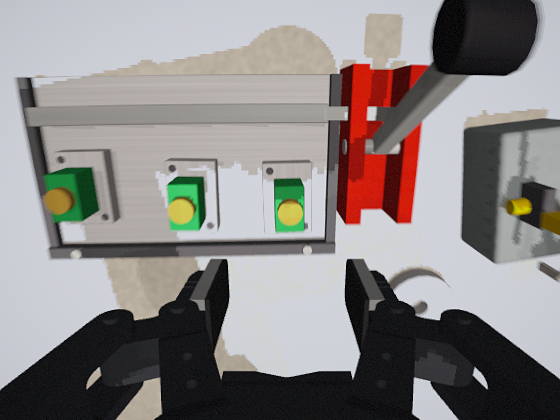

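Wrist view: three green holders stand upright in a row (at about (62,200), (180,200) and (290,200)) between the fence and the jaw. The black knob is at the upper right, (485,36). Next, locate the black knob exactly from above.

Run:
```python
from h import *
T=np.load('pics/top0.npy',allow_pickle=True).item()
uv,P=cloud(T); g=T['im'].max(2)
k=(g[uv[:,1],uv[:,0]]<60)&(P[:,2]>150)&(P[:,2]<190)&(abs(P[:,0]-580)<40)&(abs(P[:,1]+190)<40)
print(k.sum(),P[k].mean(0).round(1),rect(P[k]),np.percentile(P[k],[2,98],0).round(1))
print(on_plane(T,uv[k].mean(0),165).round(1))
plan(625,-191,230,0.5)
```

```text
172 [ 576.2 -184.1  170.2] (array([ 577.8, -185.1]), 30.3, 28.2, -88.5) [[ 564.1 -199.8  158.7]
 [ 591.6 -170.2  176.6]]
[[ 577.7 -185.2  165. ]]
t 28.55 pos [ 481.5 -108.   176. ] rot [ 1.     0.005 -0.008  0.027] F [ 1.2 -0.2  3. ] w 51.1
yaw 0.5 turn -0.0 shift cm [14.19  8.71 -5.17] rows 4.0
```

{"api": "send_rows", "payload": {"steps": [[[0, 0, -3.0, 0, 0.3], [0, 0, -2.0, 0, 0], [3.5, 1.9, 0, 0, 0], [3.5, 1.9, 0, 0, 0], [3.5, 1.9, 0, 0, 0], [3.3, 1.9, 0, 0, 0], [0, 0, 0, 0, 0]]]}}

```text
clock: 29.13
position: [626.2, -181.9, 241.6]
ee_rot: [1.0, 0.006, 0.003, 0.026]
contact_force: [0.4, -1.2, -0.3]
gripper_width: 0.3
```

Run:
```python
from h import *
s=st(); print(R.from_quat(s['ee_rot']).as_matrix()[:,2].round(3)); plan(618,-185,148,0.5)
```

```text
t 29.13 pos [ 626.2 -181.9  241.6] rot [1.    0.006 0.003 0.026] F [ 0.4 -1.2 -0.3] w 0.3
[ 0.006 -0.052 -0.999]
t 29.13 pos [ 626.2 -181.9  241.6] rot [1.    0.006 0.003 0.026] F [ 0.4 -1.2 -0.3] w 0.3
yaw 0.7 turn 0.004 shift cm [-0.87 -0.19  9.36] rows 3.0
```

{"api": "send_rows", "payload": {"steps": [[[0, -0.2, 3.0, 0, 0], [0, 0, 3.2, 0, 0], [0, 0, 3.0, 0, 0], [0, 0, 0, 0, 0], [-1.0, 0, 0, 0, 0], [-0.8, 0, 0, 0, 0], [0, 0, 0, 0, 0]]]}}

```text
clock: 29.72
position: [612.1, -187.4, 149.0]
ee_rot: [1.0, 0.005, 0.007, 0.027]
contact_force: [-0.9, 0.6, 0.6]
gripper_width: 0.1
```

Now pull toward the robot.

{"api": "send_rows", "payload": {"steps": [[[-0.8, 0, 0, 0, 0], [-0.8, 0, 0, 0, 0], [-0.8, 0, 0, 0, 0], [-0.8, 0, 0, 0, 0], [-0.8, 0, 0, 0, 0], [-0.8, 0, 0, 0, 0]]]}}

```text
clock: 30.22
position: [582.2, -187.7, 163.4]
ee_rot: [0.999, 0.008, 0.036, 0.03]
contact_force: [6.4, -0.9, -1.0]
gripper_width: 0.1
```

{"api": "send_rows", "payload": {"steps": [[[-1.8, 0, 0.5, 0, 0], [-1.8, 0, 0.4, 0, 0], [-1.8, 0, 0.4, 0, 0]]]}}

```text
clock: 30.47
position: [551.0, -189.9, 163.0]
ee_rot: [0.997, 0.013, 0.067, 0.034]
contact_force: [7.4, 1.6, 7.2]
gripper_width: -0.4
```

{"api": "send_rows", "payload": {"steps": [[[-2.2, 0, 0.5, 0, 0], [-2.2, 0, 0.5, 0, 0], [-2.2, 0, 0.5, 0, 0]]]}}

```text
clock: 30.72
position: [510.7, -192.6, 157.9]
ee_rot: [0.994, 0.019, 0.1, 0.038]
contact_force: [8.1, 3.1, 6.0]
gripper_width: -0.2
```

{"api": "send_rows", "payload": {"steps": [[[-2.2, -0.2, 0.5, 0, 0], [-2.0, -0.2, 0.5, 0, 0]]]}}

```text
clock: 30.88
position: [487.2, -192.1, 152.4]
ee_rot: [0.991, 0.023, 0.124, 0.041]
contact_force: [31.1, -10.3, -7.7]
gripper_width: -0.3
```

Run:
```python
from h import *
S=cam('scene'); T=cam('top'); st()
uv,P=cloud(T); k=(P[:,2]>35)&(P[:,2]<46)&(P[:,1]>-150)&(P[:,1]<100)&(P[:,0]>450)&(P[:,0]<560); 
p=P[k]; h,e=np.histogram(p[:,0],np.arange(450,560,5)); print(dict(zip(e.astype(int),h)))
cv2.imwrite('pics/c13.png',np.hstack([cv2.resize(T['im'][160:270,240:400],(480,330),interpolation=cv2.INTER_CUBIC),cv2.resize(S['im'][130:290,200:350],(310,330),interpolation=cv2.INTER_CUBIC)]))
```

```text
t 30.98 pos [ 488.  -191.9  152.9] rot [0.991 0.023 0.125 0.041] F [14.3 -2.7 -0.1] w -0.4
{np.int64(450): np.int64(0), np.int64(455): np.int64(0), np.int64(460): np.int64(0), np.int64(465): np.int64(0), np.int64(470): np.int64(0), np.int64(475): np.int64(0), np.int64(480): np.int64(0), np.int64(485): np.int64(0), np.int64(490): np.int64(0), np.int64(495): np.int64(0), np.int64(500): np.int64(0), np.int64(505): np.int64(0), np.int64(510): np.int64(0), np.int64(515): np.int64(0), np.int64(520): np.int64(0), np.int64(525): np.int64(0), np.int64(530): np.int64(0), np.int64(535): np.int64(0), np.int64(540): np.int64(0), np.int64(545): np.int64(0), np.int64(550): np.int64(0)}
```

View pics/c13.png

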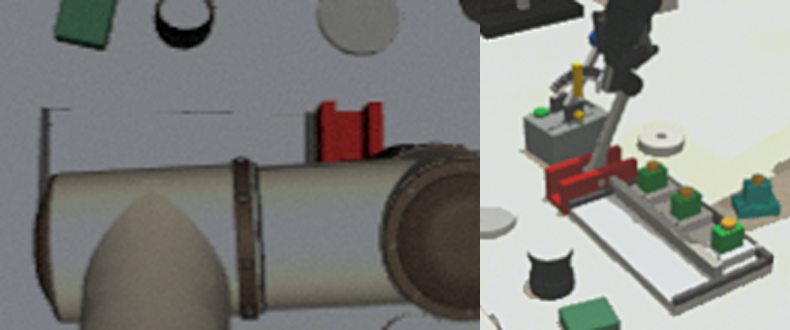

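{"api": "send_rows", "payload": {"steps": [[[-1.2, 0, 0.2, 0, 0], [0, 0, 0.1, 0, 0]]]}}

```text
clock: 31.15
position: [492.9, -192.3, 158.3]
ee_rot: [0.988, 0.026, 0.146, 0.043]
contact_force: [6.9, -1.6, -2.0]
gripper_width: 0.2
```

{"api": "send_rows", "payload": {"steps": [[[0, 0, 0, 0, 0]]]}}

```text
clock: 31.23
position: [498.2, -192.1, 162.7]
ee_rot: [0.987, 0.027, 0.153, 0.043]
contact_force: [7.6, -1.3, -1.8]
gripper_width: -0.2
```

{"api": "send_rows", "payload": {"steps": [[[-0.1, 0, 0.9, 0, 0], [-0.1, 0, 0.9, 0, 0]]]}}

```text
clock: 31.4
position: [514.8, -193.2, 157.8]
ee_rot: [0.984, 0.03, 0.172, 0.045]
contact_force: [5.1, 2.1, 6.1]
gripper_width: 0.2
```

{"api": "send_rows", "payload": {"steps": [[[-0.5, 0, 0.7, 0, 0], [-0.5, 0, 0.7, 0, 0]]]}}

```text
clock: 31.57
position: [524.8, -194.3, 154.3]
ee_rot: [0.98, 0.034, 0.191, 0.047]
contact_force: [6.1, 2.3, 7.1]
gripper_width: -0.2
```

{"api": "send_rows", "payload": {"steps": [[[-0.4, -0.2, 0.6, 0, 0], [-0.3, -0.2, 0.6, 0, 0], [-0.3, -0.1, 0.5, 0, 0]]]}}

```text
clock: 31.82
position: [542.0, -191.0, 154.3]
ee_rot: [0.974, 0.039, 0.218, 0.05]
contact_force: [5.6, -1.2, 5.2]
gripper_width: -0.1
```

{"api": "send_rows", "payload": {"steps": [[[-0.2, 0, 0.4, 0, 0], [-0.2, 0, 0.4, 0, 0], [-0.2, 0, 0.4, 0, 0]]]}}

```text
clock: 32.07
position: [557.0, -191.0, 157.2]
ee_rot: [0.969, 0.043, 0.239, 0.051]
contact_force: [5.3, -0.1, 3.1]
gripper_width: -0.2
```

{"api": "send_rows", "payload": {"steps": [[[0, 0, 0.5, 0, 0], [0, 0, 0.5, 0, 0], [0, 0, 0.5, 0, 0]]]}}

```text
clock: 32.32
position: [576.0, -190.9, 157.8]
ee_rot: [0.965, 0.046, 0.254, 0.052]
contact_force: [8.4, 3.9, 9.4]
gripper_width: -0.1
```

{"api": "send_rows", "payload": {"steps": [[[0, 0, 0.6, 0, 0], [0, 0, 0.6, 0, 0], [0, 0, 0.6, 0, 0]]]}}

```text
clock: 32.57
position: [594.5, -193.5, 156.5]
ee_rot: [0.962, 0.05, 0.262, 0.05]
contact_force: [5.4, 1.2, -0.0]
gripper_width: -0.1
```

{"api": "send_rows", "payload": {"steps": [[[0, -0.1, 0.6, 0, 0], [0, -0.1, 0.6, 0, 0], [0, -0.1, 0.6, 0, 0]]]}}

```text
clock: 32.82
position: [611.0, -193.5, 151.4]
ee_rot: [0.961, 0.053, 0.268, 0.046]
contact_force: [5.3, -0.1, 1.4]
gripper_width: -0.1
```

{"api": "send_rows", "payload": {"steps": [[[-0.2, 0, 0.4, 0, 0], [-0.1, 0, 0.4, 0, 0], [0, 0, 0.4, 0, 0]]]}}

```text
clock: 33.07
position: [621.4, -195.1, 147.4]
ee_rot: [0.959, 0.056, 0.273, 0.044]
contact_force: [0.8, -0.7, 2.0]
gripper_width: 0.1
```

{"api": "send_rows", "payload": {"steps": [[[1.5, 0, 0, 0, 0], [2.0, 0, -2.0, 0, 0], [1.5, 0, -3.5, 0, 0], [0, 0, -3.5, 0, 0], [-2, 0, -2, 0, 0], [-2.5, 2, -2, 0, 0], [-2.5, 2, 0, 0, 0], [-2.5, 2, 0, 0, 0], [0, 0, 0, 0, 0]]]}}

```text
clock: 33.82
position: [503.8, -251.9, 238.1]
ee_rot: [0.964, 0.056, 0.258, 0.04]
contact_force: [0.1, 0.4, 0.2]
gripper_width: -0.1
```

Run:
```python
from h import *
s=st(); print(R.from_quat(s['ee_rot']).as_matrix().round(3),np.round(s['joints'],2)); T,S=levers('4')
cv2.imwrite('pics/c14.png',np.hstack([cv2.resize(T['im'][150:290,235:445],(480,320),interpolation=cv2.INTER_CUBIC),cv2.resize(S['im'][130:290,200:350],(300,320),interpolation=cv2.INTER_CUBIC)]))
```

```text
t 33.82 pos [ 503.8 -251.9  238.1] rot [0.964 0.056 0.258 0.04 ] F [0.1 0.4 0.2] w -0.1
[[ 0.861  0.088  0.501]
 [ 0.129 -0.99  -0.048]
 [ 0.492  0.106 -0.864]] [-0.21  0.07 -0.46 -0.11 -0.52  1.98]
T green [268. 228.] mean [475.1  48.9  60.2] [475.3  48.7] 20.7 9.5 75.7
T green [267. 238.] mean [449.1  49.2  60.3] [449.7  48.3] 18.1 10.2 -88.3
T red [147. 188.] mean [575.6 381.2  48.7] [578.5 383.2] 33.4 18.0 5.5
S blue [257.9 147.9] 53 mean [ 420.5 -323.1  168.5] [ 417.6 -325.2] 29.5 26.2 87.8
S green [283. 216.] mean [ 470.  -107.9   50.4] [ 469.2 -107.7] 35.5 20.8 -22.6
S green [300. 229.] mean [468.4 -31.   51.6] [465.9 -35.5] 36.3 20.4 -2.5
S green [320. 245.] mean [468.4  56.   52. ] [465.8  50.1] 35.5 21.8 1.1
S red [376. 356.] mean [589.6 389.9  41.2] [584.  385.8] 34.9 20.4 0.6
```

View pics/c14.png

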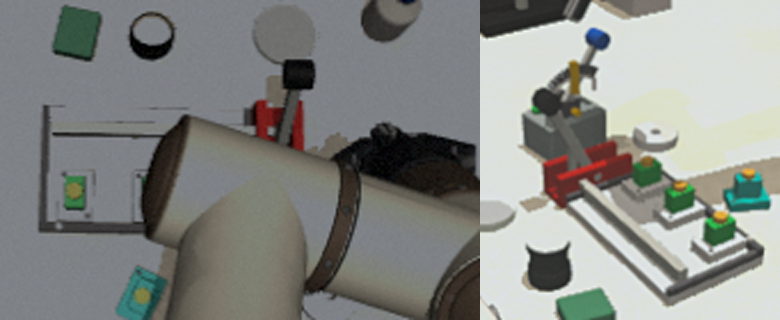

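```bash
cat > ang.py <<'E'
from h import *
yaw=np.radians(8); ax=np.array([np.cos(yaw),np.sin(yaw)])
def bx(P): return (np.atleast_2d(P)[:,:2]-[483.5,-319.5])@ax
def knob(c,z,zmin=135):
    for m,s,ce in blobs(c,'blue',25):
        P=pts(c,m)
        if len(P)>10 and zmin<np.median(P[:,2])<215 and abs(np.median(P[:,1])+318)<30:
            p=on_plane(c,ce,z)[0]; return p,bx(p)[0]
L=lambda n:np.load(f'pics/{n}.npy',allow_pickle=True).item()
E
python3 - <<'E'
from ang import *
for n in('T1','T2','T3','S1','S2','S3','S4'): print(n,knob(L(n),161.5))
for n in('top0','scene0'): print(n,knob(L(n),180))
for n in('top0','scene0','w1','S1','S4','T1','T3','w12'):
    c=L(n)
    for m,s,ce in blobs(c,'yellow',4):
        P=pts(c,m); P=P[(abs(P[:,0]-483)<30)&(abs(P[:,1]+288)<18)&(P[:,2]>82)&(P[:,2]<165)]
        if len(P)>10:
            b=bx(P); z=P[:,2]-70; f=cv2.fitLine(np.c_[b,z].astype(np.float32),cv2.DIST_HUBER,0,.01,.01).ravel()
            print(n,len(P),'z',np.percentile(P[:,2],[2,98]).round(),'bx mean',b.mean().round(1),'at z',(z.mean()+70).round(),'top bx',b[P[:,2]>148].mean().round(1) if (P[:,2]>148).any() else '','lean',np.arctan(f[0]/f[1]).round(3))
E
```

```text
T1 (array([ 414.1416683 , -331.75817708,  161.5       ]), np.float64(-70.38934970290204))
T2 (array([ 414.03913125, -331.7185102 ,  161.5       ]), np.float64(-70.48536830111043))
T3 (array([ 414.1416683 , -331.75817708,  161.5       ]), np.float64(-70.38934970290204))
S1 (array([ 411.46330641, -342.66627522,  161.5       ]), np.float64(-74.55975979792669))
S2 (array([ 410.87893911, -341.23256556,  161.5       ]), np.float64(-74.93890625799968))
S3 (array([ 413.51628333, -332.728348  ,  161.5       ]), np.float64(-71.14367016692121))
S4 (array([ 412.20729403, -337.24249384,  161.5       ]), np.float64(-73.06816814342842))
top0 (array([ 516.76227313, -317.95819682,  180.        ]), np.float64(33.15314450385805))
scene0 (array([ 515.36122153, -324.4156479 ,  180.        ]), np.float64(30.86702435207798))
top0 22 z [142. 156.] bx mean 2.0 at z 152.0 top bx 1.7 lean -1.13
scene0 45 z [108. 154.] bx mean 5.0 at z 134.0 top bx 3.9 lean 0.025
w1 489 z [108. 157.] bx mean 4.5 at z 144.0 top bx 3.6 lean -0.052
S1 48 z [108. 154.] bx mean 5.2 at z 132.0 top bx 3.7 lean -0.029
S4 47 z [106. 153.] bx mean 5.0 at z 132.0 top bx 4.4 lean -0.0
T1 19 z [138. 156.] bx mean 1.7 at z 152.0 top bx 1.2 lean -1.37
T3 21 z [141. 156.] bx mean 1.9 at z 152.0 top bx 1.5 lean -0.92
w12 325 z [107. 122.] bx mean 2.6 at z 114.0 top bx  lean -0.445
```

Run:
```python
from h import *
plan(372,-335,215)
plan(378,-334,135)
```

```text
t 33.92 pos [ 506.7 -251.   239.5] rot [0.963 0.057 0.259 0.041] F [0.7 0.1 0.9] w -0.1
yaw 8.7 turn 0.0 shift cm [-13.89   6.84  -4.25] rows 4.0
t 33.92 pos [ 506.7 -251.   239.5] rot [0.963 0.057 0.259 0.041] F [0.7 0.1 0.9] w -0.1
yaw 8.7 turn 0.0 shift cm [-17.32   5.93   2.95] rows 5.0
```

{"api": "send_rows", "payload": {"steps": [[[-2.8, 1.4, -0.9, 0, 0], [-2.8, 1.4, -0.9, 0, 0], [-2.8, 1.4, -0.9, 0, 0], [-2.8, 1.4, -0.8, 0, 0], [-2.8, 1.3, -0.8, 0, 0], [0, 0, 0, 0, 0]]]}}

```text
clock: 34.42
position: [368.3, -333.6, 212.3]
ee_rot: [0.964, 0.064, 0.256, 0.038]
contact_force: [0.0, -0.7, 0.9]
gripper_width: -0.1
```

Run:
```python
from h import *
s=st(); print(R.from_quat(s['ee_rot']).as_matrix()[:,[0,2]].round(3).tolist(),np.round(s['joints'],2))
plan(378,-334,135)
```

```text
t 34.42 pos [ 368.3 -333.6  212.3] rot [0.964 0.064 0.256 0.038] F [ 0.  -0.7  0.9] w -0.1
[[0.861, 0.498], [0.143, -0.04], [0.489, -0.866]] [-0.59  0.03 -0.46 -0.41 -0.65  2.56]
t 34.42 pos [ 368.3 -333.6  212.3] rot [0.964 0.064 0.256 0.038] F [ 0.  -0.7  0.9] w -0.1
yaw 9.5 turn 0.0 shift cm [-2.95 -0.68  7.18] rows 2.0
```

{"api": "send_rows", "payload": {"steps": [[[-2.9, -0.5, 0, 0, 0], [0, 0, 2.5, 0, 0], [0, 0, 2.5, 0, 0], [0, 0, 2.0, 0, 0], [0, 0, 0, 0, 0]]]}}

```text
clock: 34.83
position: [377.6, -335.9, 135.5]
ee_rot: [0.964, 0.064, 0.256, 0.038]
contact_force: [-1.0, -0.3, -0.2]
gripper_width: 0.0
```

{"api": "send_rows", "payload": {"steps": [[[1.4, 0, 0.2, 0, 0], [1.4, 0, 0.3, 0, 0], [1.4, 0, 0.3, 0, 0], [1.4, 0, 0.3, 0, 0]]]}}

```text
clock: 35.17
position: [428.1, -324.4, 149.9]
ee_rot: [0.966, 0.065, 0.248, 0.033]
contact_force: [-4.2, -2.4, 0.0]
gripper_width: 0.3
```

Run:
```python
from ang import *
s=st(); print(R.from_quat(s['ee_rot']).as_matrix()[:,2].round(3),'tcp bx',bx(s['position']))
for n in('scene',): c=cam(n); print(n,knob(c,178))
```

```text
t 35.17 pos [ 428.1 -324.4  149.9] rot [0.966 0.065 0.248 0.033] F [-4.2 -2.4  0. ] w 0.3
[ 0.484 -0.032 -0.875] tcp bx [-55.50732012]
scene (array([ 441.58678085, -327.28660307,  178.        ]), np.float64(-42.58900827480674))
```

{"api": "send_rows", "payload": {"steps": [[[1.2, 0, 0.4, 0, 0], [1.2, 0, 0.4, 0, 0]]]}}

```text
clock: 35.38
position: [452.9, -319.1, 155.0]
ee_rot: [0.966, 0.067, 0.247, 0.032]
contact_force: [-2.1, -1.9, 0.2]
gripper_width: -0.1
```

Run:
```python
from ang import *
s=st(); print(R.from_quat(s['ee_rot']).as_matrix()[:,2].round(3),'tcp bx',bx(s['position']))
for n in('scene','top'): c=cam(n); print(n,knob(c,184))
```

```text
t 35.38 pos [ 452.9 -319.1  155. ] rot [0.966 0.067 0.247 0.032] F [-2.1 -1.9  0.2] w -0.1
[ 0.481 -0.029 -0.876] tcp bx [-30.28430042]
scene (array([ 465.52359955, -323.34494091,  184.        ]), np.float64(-18.336567705324725))
top None
```

{"api": "send_rows", "payload": {"steps": [[[1.0, 0, 0.4, 0, 0]]]}}

```text
clock: 35.57
position: [463.0, -316.9, 156.1]
ee_rot: [0.966, 0.068, 0.247, 0.031]
contact_force: [-4.0, -0.9, 0.5]
gripper_width: 0.0
```

Run:
```python
from ang import *
s=st(); print('tcp bx',bx(s['position']))
c=cam('scene'); print(knob(c,185))
cv2.imwrite('pics/c15.png',cv2.resize(c['im'][130:220,215:295],(640,720),interpolation=cv2.INTER_CUBIC)[:600])
```

```text
t 35.57 pos [ 463.  -316.9  156.1] rot [0.966 0.068 0.247 0.031] F [-4.  -0.9  0.5] w 0.0
tcp bx [-19.93121608]
(array([ 475.50311546, -323.06906977,  185.        ]), np.float64(-8.415777914299014))
```

View pics/c15.png

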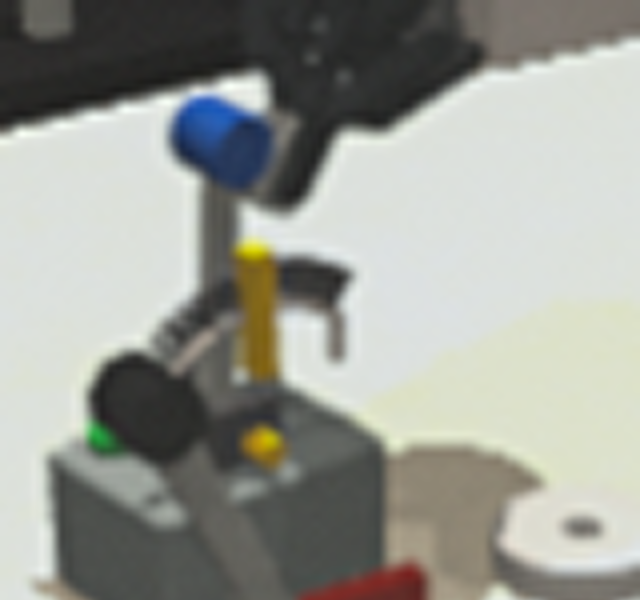

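```bash
cat >> ang.py <<'E'
n_=np.array([-np.sin(yaw),np.cos(yaw),0]); O=np.array([483.5,-319.5,0])
def on_side(c,uv,yb):
    s=slopes(c,uv); r=np.c_[s,np.ones(len(s))]@c['R'].T; t=(yb-(c['o']-O)@n_)/(r@n_); P=c['o']+r*t[:,None]
    return np.c_[bx(P),P[:,2]].round(1)
def kside(c):
    for m,s,ce in blobs(c,'blue',25):
        P=pts(c,m)
        if len(P)>10 and 135<np.median(P[:,2])<215 and abs(np.median(P[:,1])+318)<30: return on_side(c,ce,0)[0],s
def pside(c):
    m=cv2.inRange(hsv(c),np.array((18,110,60)),np.array((36,255,255)))[150:190,235:262]; n,l,s,ce=cv2.connectedComponentsWithStats(m); i=1+np.argmax(s[1:,4])
    rows=[(np.nonzero(l[v]==i)[0].mean()+235,v+150) for v in range(m.shape[0]) if (l[v]==i).sum()>=3]
    Q=on_side(c,np.array(rows),32); f=np.polyfit(Q[:,1]-70,Q[:,0],1); return Q[0],Q[-1],'slope',f[0].round(3),'mean lean',np.arctan2(Q[:,0].mean(),Q[:,1].mean()-70).round(3)
E
python3 - <<'E'
from ang import *
for n in('scene0','S1','S3','S4'): c=L(n); print(n,*kside(c),*pside(c))
c=cam('scene'); np.save('pics/S5.npy',c,allow_pickle=True); print('now',*kside(c),*pside(c))
E
```

```text
scene0 [ 37.3 184.9] [226 147  11  11  60] [  2.6 153.4] [  0.8 103.1] slope 0.014 mean lean 0.037
S1 [-64.3 168.5] [254 144   9   8  43] [  2.6 153.4] [  0.8 103.1] slope -0.02 mean lean 0.033
S3 [-68.5 163.3] [253 144  11  10  67] [  2.6 153.4] [  0.8 103.1] slope -0.011 mean lean 0.037
S4 [-67.  165.7] [254 144  10  10  53] [  2.6 153.4] [  2.6 103.7] slope -0.038 mean lean 0.039
now [ -3.2 186.3] [236 142  11  11  80] [  4.5 154. ] [  0.8 103.1] slope 0.035 mean lean 0.043
```

{"api": "send_rows", "payload": {"steps": [[[0.6, 0, 0.3, 0, 0]]]}}

```text
clock: 35.75
position: [470.4, -316.3, 156.9]
ee_rot: [0.966, 0.068, 0.247, 0.032]
contact_force: [-3.1, -1.3, 1.9]
gripper_width: 0.2
```

Run:
```python
from ang import *
s=st(); print('tcp bx',bx(s['position'])); c=cam('scene'); print('now',*kside(c),*pside(c))
```

```text
t 35.75 pos [ 470.4 -316.3  156.9] rot [0.966 0.068 0.247 0.032] F [-3.1 -1.3  1.9] w 0.2
tcp bx [-12.5244265]
now [  2.7 187.4] [235 143  11  10  76] [  2.6 153.4] [  0.8 103.1] slope 0.011 mean lean 0.035
```

{"api": "send_rows", "payload": {"steps": [[[-1.0, 0, 0, 0, 0], [-2.5, 0, 0, 0, 0], [-2.5, 0, -2.0, 0, 0], [0, 0, -3.5, 0, 0], [0, 0, -3.5, 0, 0], [0, -3.5, -1.0, 0, 0], [0, -3.8, -1.0, 0, 0], [0, -3.8, 0, 0, 0], [0, -3.8, 0, 0, 0], [0, -3.8, 0, 0, 0]]]}}

```text
clock: 36.63
position: [350.0, -180.4, 216.8]
ee_rot: [0.965, 0.059, 0.252, 0.038]
contact_force: [0.5, -0.5, 0.1]
gripper_width: 0.1
```

{"api": "send_rows", "payload": {"steps": [[[0, -3.8, -1, 0, 0], [0, -3.8, -1, 0, 0], [0, -3.8, -1, 0, 0], [0, 0, 0, 0, 0]]]}}

```text
clock: 36.97
position: [334.1, -109.4, 226.3]
ee_rot: [0.966, 0.064, 0.249, 0.035]
contact_force: [-0.6, 0.8, -0.3]
gripper_width: -0.1
```

Run:
```python
from ang import *
s=st(); T=cam('top');S=cam('scene'); np.save('pics/T6.npy',T,allow_pickle=True); np.save('pics/S6.npy',S,allow_pickle=True)
print('T knob',knob(T,185),'S',*kside(S),*pside(S))
for m,q,ce in blobs(T,'yellow',4):
    P=pts(T,m)
    if len(P) and abs(P[:,0].mean()-481)<15 and P[:,2].mean()>130: print('tip',ce,on_plane(T,ce,154).round(1),bx(on_plane(T,ce,154)),q)
a=cv2.resize(S['im'][130:205,215:290],(400,400),interpolation=cv2.INTER_CUBIC); b=cv2.resize(T['im'][190:260,380:450],(400,400),interpolation=cv2.INTER_CUBIC)
cv2.imwrite('pics/c16.png',np.hstack([a,b]))
```

```text
t 36.97 pos [ 334.1 -109.4  226.3] rot [0.966 0.064 0.249 0.035] F [-0.6  0.8 -0.3] w -0.1
T knob (array([ 487.31538889, -321.74163879,  185.        ]), np.float64(3.4662819676186296)) S [  6.7 189.3] [234 143  11  10  65] [  2.6 153.4] [  0.8 103.1] slope 0.009 mean lean 0.035
tip [407.2173913  223.95652174] [[ 480.6 -286.8  154. ]] [1.63931539] [405 222   6   5  23]
```

View pics/c16.png

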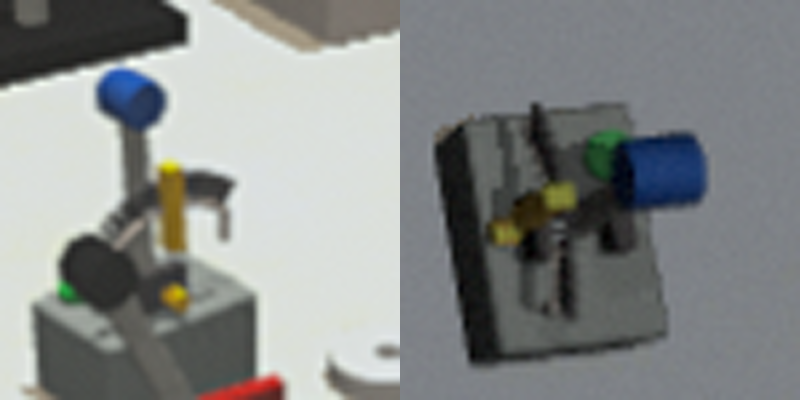

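Run:
```python
from ang import *
s=arm.read_state(); he=np.array(optics.get_calibration('wrist')['hand_eye']); M=R.from_quat(s['ee_rot']).as_matrix()
off=M@he[:3,3]; print('off',off.round(),'axis',(M@he[:3,2]).round(2)); t=np.array([430,-312,390])-off; print(t.round()); plan(*t)
```

```text
off [ -8.  15. 159.] axis [ 0.23 -0.07 -0.97]
[ 438. -327.  231.]
t 37.07 pos [ 334.5 -111.4  226.1] rot [0.966 0.061 0.249 0.036] F [-0.1 -0.7  0.6] w 0.4
yaw 8.9 turn 0.0 shift cm [ 6.31 22.45  5.44] rows 6.0
```

{"api": "send_rows", "payload": {"steps": [[[1.0, 3.7, 0.8, 0, 0], [1.0, 3.7, 0.8, 0, 0], [1.0, 3.7, 0.8, 0, 0], [1.0, 3.7, 0.8, 0, 0], [1.0, 3.7, 0.8, 0, 0], [1.0, 3.7, 0.6, 0, 0], [0, 0, 0, 0, 0]]]}}

```text
clock: 37.65
position: [411.5, -285.8, 235.8]
ee_rot: [0.966, 0.056, 0.249, 0.037]
contact_force: [0.3, -0.6, -0.1]
gripper_width: -0.2
```

Run:
```python
from ang import *
s=st(); c=cam('wrist',s); np.save('pics/w17.npy',c,allow_pickle=True); print('cam',c['o'].round())
print('K',knob(c,185))
for m,q,ce in blobs(c,'yellow',30):
    P=pts(c,m); k=(P[:,2]>148)&(P[:,2]<165); 
    print(ce.round(),q,P.mean(0).round(1),'tip pts',k.sum(), rect(P[k]) if k.sum()>8 else '', bx(P[k]).mean() if k.any() else '')
im=c['im']; m=blobs(c,'blue',300); print([ (b[2].round(),b[1]) for b in m])
k=knob(c,185)[0]; u,v=proj(c,k)[0].astype(int); x0=max(0,u-110);y0=max(0,v-80)
cv2.imwrite('pics/c17.png',cv2.resize(im[y0:y0+170,x0:x0+220],None,fx=3.4,fy=3.4,interpolation=cv2.INTER_CUBIC)); print(x0,y0)
```

```text
t 37.65 pos [ 411.5 -285.8  235.8] rot [0.966 0.056 0.249 0.037] F [ 0.3 -0.6 -0.1] w -0.2
cam [ 403. -271.  395.]
K (array([ 487.94683973, -320.61138133,  185.        ]), np.float64(4.248889005406298))
[283. 194.] [273 174  24  43 622] [ 478.6 -287.7  128.8] tip pts 275 (array([ 481.3, -288.2]), 11.8, 10.2, -81.1) 1.4963839973315878
[  8. 197.] [  0 188  18  19 280] [463.8 -39.1  71.2] tip pts 0  
[ 88. 200.] [ 81 196  17  12  72] [ 469.1 -112.    71.1] tip pts 0  
[(array([452.,  19.]), array([ 326,    0,  224,   52, 7427], dtype=int32)), (array([342., 164.]), array([ 316,  142,   55,   46, 2325], dtype=int32))]
232 84
```

View pics/c17.png

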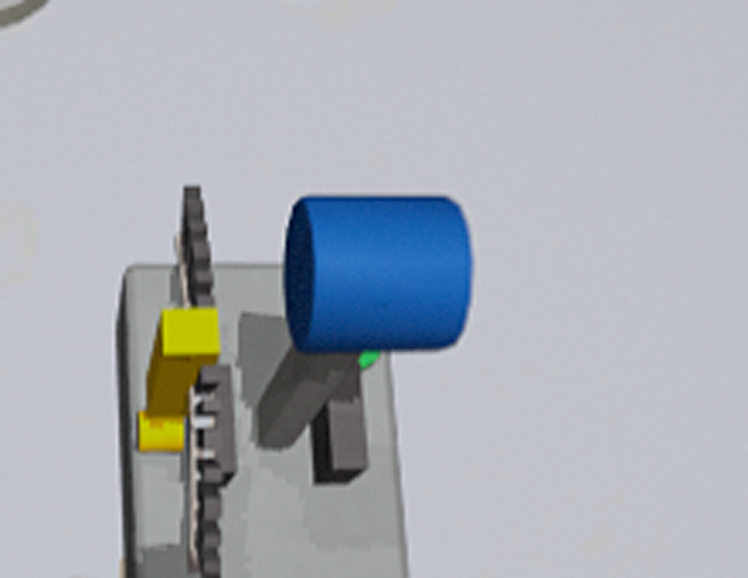

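Wrist crop: pointer end face centre at crop (190,331), pointer's hinge boss at (160,432), knob centred at (378,273). The lever and pointer look nearly parallel. I'll cast these rays.

Run:
```python
from ang import *
c=L('w17')
for y in (7.7,8.2):
    ax[:]=[np.cos(np.radians(y)),np.sin(np.radians(y))]
    t=on_plane(c,(287.9,181.4),155)[0]; h=on_plane(c,(279.2,211.1),76)[0]; K=knob(c,185)[0]
    print(y,'tip',t.round(1),bx(t),'boss',h.round(1),bx(h),'K',K.round(1),bx(K))
    for H in(-2,0,2): print(H,'a',((bx(K)-H)/115).round(3),'p',((bx(t)-H)/85).round(3))
s=st(); plan(*s['position']);
```

```text
7.7 tip [ 481.6 -288.6  155. ] [2.30039008] boss [ 477.5 -289.    76. ] [-1.90150542] K [ 487.9 -320.6  185. ] [4.25783372]
-2 a [0.054] p [0.051]
0 a [0.037] p [0.027]
2 a [0.02] p [0.004]
8.2 tip [ 481.6 -288.6  155. ] [2.56959205] boss [ 477.5 -289.    76. ] [-1.6304606] K [ 487.9 -320.6  185. ] [4.24286113]
-2 a [0.054] p [0.054]
0 a [0.037] p [0.03]
2 a [0.02] p [0.007]
t 37.7 pos [ 409.5 -283.4  234.6] rot [0.967 0.055 0.247 0.036] F [ 0.   0.2 -0.1] w -0.1
t 37.7 pos [ 409.5 -283.4  234.6] rot [0.967 0.055 0.247 0.036] F [ 0.   0.2 -0.1] w -0.1
yaw 8.2 turn 0.0 shift cm [0. 0. 0.] rows 0.0
```

Run:
```python
from ang import *
T,S=levers('7'); 
for n,c in(('T',T),('S',S)):
    uv,P=cloud(c)
    for y in(49,-36,-113):
        k=(abs(P[:,0]-462)<42)&(abs(P[:,1]-y)<32)&(P[:,2]>57)&(P[:,2]<67); print(n,y,k.sum(),rect(P[k]) if k.sum()>15 else '')
    k=(P[:,2]>35)&(P[:,2]<42)&(P[:,1]>-120)&(P[:,1]<80)&(P[:,0]>500)&(P[:,0]<570); print('jaw',k.sum(),rect(P[k]) if k.sum()>15 else '')
cv2.imwrite('pics/c18.png',np.hstack([cv2.resize(T['im'][130:300,110:450],(480,240),interpolation=cv2.INTER_CUBIC),cv2.resize(S['im'][130:290,190:350],(240,240),interpolation=cv2.INTER_CUBIC)]))
```

```text
T blue [426.  219.3] 138 mean [ 485.3 -318.   195.8] [ 485.8 -317.8] 29.6 26.1 -83.3
T green [268. 228.] mean [475.   48.6  60.4] [475.4  48.5] 20.6 9.4 74.5
T green [300. 229.] mean [476.3 -36.4  60.3] [475.7 -36.4] 18.1 5.9 -89.4
T green [330. 235.] mean [ 461.4 -112.4   58.3] [ 462.6 -114. ] 32.4 18.8 0.4
T green [267. 238.] mean [448.9  49.5  60.2] [449.7  49.6] 15.8 10.4 -86.4
T green [300. 239.] mean [450.8 -36.4  60.2] [452.3 -36.9] 18.1 11.1 -89.1
T red [147. 188.] mean [575.9 381.3  48.7] [579.7 382.7] 34.4 17.9 3.0
S blue [238.4 147. ] 65 mean [ 493.2 -313.   191.8] [ 492.4 -314.9] 29.5 22.8 -75.2
S green [283. 216.] mean [ 469.5 -108.2   50.8] [ 467. -110.] 38.0 19.4 -8.8
S green [299. 229.] mean [468.6 -31.2  51.8] [465.7 -37.4] 36.8 22.2 1.8
S green [320. 245.] mean [468.2  55.8  51.9] [465.6  50.7] 36.4 20.8 -0.5
S red [376. 356.] mean [589.4 389.9  41.5] [584.4 385.4] 33.6 21.1 2.3
T 49 75 (array([461.7,  48.7]), 34.5, 18.3, 2.2)
T -36 87 (array([461.8, -38. ]), 33.9, 20.9, 1.1)
T -113 87 (array([ 463.6, -115.7]), 34.4, 21.3, 1.2)
jaw 301 (array([541.7, -19.9]), 196.3, 14.8, -89.3)
S 49 77 (array([464.3,  49.2]), 37.8, 23.7, -2.0)
S -36 67 (array([465.8, -39. ]), 36.9, 22.6, 3.8)
S -113 60 (array([ 466.1, -116.2]), 37.9, 25.4, 7.5)
jaw 280 (array([543.4, -19.8]), 199.0, 16.9, -89.5)
```

View pics/c18.png

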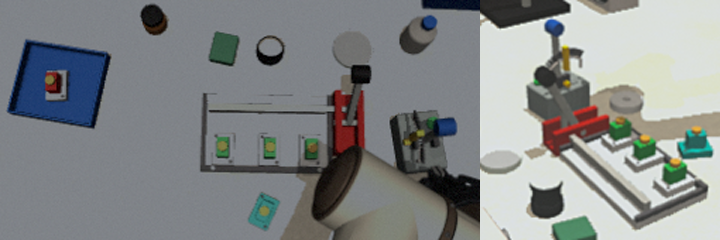

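{"api": "send_rows", "payload": {"steps": [[[0, -3.7, 0, 0, 0], [0, -3.7, 0, 0, 0], [0, -3.7, 0, 0, 0], [0, -3.7, 0, 0, 0], [0, -3.7, 0, 0, 0], [0, -3.0, 0, 0, 0], [0, 0, 0, 0, 0]]]}}

```text
clock: 38.38
position: [386.3, -108.3, 215.7]
ee_rot: [0.967, 0.054, 0.246, 0.036]
contact_force: [-0.0, 0.1, -1.1]
gripper_width: -0.2
```

Run:
```python
from ang import *
s=st(); c=cam('wrist',s); uv,P=cloud(c)
for y in(49,-37,-115):
    k=(abs(P[:,0]-462)<42)&(abs(P[:,1]-y)<32)&(P[:,2]>57)&(P[:,2]<67); k2=(abs(P[:,0]-462)<31.5)&(abs(P[:,1]-y)<24)&(P[:,2]>26)&(P[:,2]<36)
    print(y,k.sum(),rect(P[k]) if k.sum()>15 else '','base x',np.percentile(P[k2][:,0],[1,99]).round(1) if k2.sum()>20 else '')
g=c['im'].max(2)[uv[:,1],uv[:,0]]
F=on_plane(c,uv,28); k=(g<90)&(F[:,0]>415)&(F[:,0]<436)&(F[:,1]>-140)&(F[:,1]<80)
for y in(-115,-75,-37,5,49):
    q=F[k&(abs(F[:,1]-y)<8)]; print('fence',y,len(q),np.percentile(q[:,0],[3,97]).round(1) if len(q) else '')
T=cam('top'); print('top knob',knob(T,185))
```

```text
t 38.38 pos [ 386.3 -108.3  215.7] rot [0.967 0.054 0.246 0.036] F [-0.   0.1 -1.1] w -0.2
49 699 (array([463.2,  48.3]), 36.8, 23.1, -0.1) base x [430.8 492.8]
-37 653 (array([463.6, -38.1]), 36.4, 22.7, 0.1) base x [430.8 493. ]
-115 596 (array([ 464.3, -115.4]), 36.2, 22.1, 0.5) base x [430.8 493.1]
fence -115 70 [421.4 434.8]
fence -75 40 [421.1 423.2]
fence -37 44 [420.8 434.1]
fence 5 41 [420.3 422.6]
fence 49 60 [419.8 433.2]
top knob (array([ 487.22591848, -321.80640677,  185.        ]), np.float64(3.368668314919889))
```

```bash
python3 -c "
from h import *
st(); print(job.job_done())"
```

```text
t 38.48 pos [ 387.4 -109.9  216.6] rot [0.967 0.053 0.246 0.036] F [ 0.5 -0.1 -0.8] w 0.1
the job is handed in; nothing more can be done
None
```

I did all the steps in the order asked and handed the job in at 38.5 s, with the gripper clear of everything. No verdict was reported.

**What the last checks showed**
- **Red holder:** it stands upright in the blue tray at about (582, 384) mm.
- **Green holders:** three were present. One was knocked about 4 cm aside during the run, so I found it again before picking it up. All three stand upright in line with the fence: turned 0 to 0.5° against the station's roughly 0.5°, and their positions follow the fence line to within 1 mm.
- **Squaring lever:** I pulled it to the stop, where the force jumped to 31 N. I then eased it home at about 0.5 rad/s on average, with a peak of about 0.7 rad/s, estimated from the tool's motion. The jaw is back home.
- **Hold-down lever:** the close-up wrist view and the top view put it within about 0.01 rad of the pointer. The coarser scene view disagreed, suggesting about 0.03 rad too far. I went with the closer views.

**Off-plan points**
- **First grip:** on the first swing, gripping the blue knob tilted the tool. I moved the lever partway back to undo the tilt, then pushed it to idle with closed fingers.
- **Tool tilt:** under load the tool tilted up to about 31° while I eased the squaring lever, and it stayed tilted to the end. I saw no effect on the result.
- **Other things on the bench:** I did not touch them on purpose, and they looked unmoved in the final pictures, though I did not measure them individually.

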